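Oil a tray of bolts and bring the lamp over them

TASK

Swing the work lamp to the right out of the way until its arm points straight out sideways, then put all the loose bolts with nuts that lie about on the bench in the metal tray and slide the loaded tray along the bench, without lifting it, squarely onto the painted outline in front of the spray can. When it is there, press the can's spray cap right down and let it come back up, then swing the lamp over the middle of the oiled tray so that the bolts can be inspected. Leave everything else on the bench as it is.

Things in the scene. Friction and masses are not known exactly. Their poses are not given: they have to be found in the camera images.
- lamp_arm (a joint): Swing angle (rad) of the lamp arm about its upright hinge. 0 = the arm points straight at the robot (-x); positive swings it to the robot's right: +1.57 points straight right (-y); negative swings it to the left (-0.8 is roughly over the painted outline). Limits -1.25 to +1.9. It stays where it is left; about 2 N at the grip moves it.
- lamp_hinge (a point): Hinge of the lamp arm: on the axis of the grey post, at the height of the arm's tube (250 mm). The post (26 mm thick, on a round foot 84 mm wide) is fixed to the bench.
- lamp_grip (a point): Upright black rubber grip on top of the lamp arm, 120 mm from the hinge axis: a round peg 22 mm thick, its top at 313 mm and the arm's tube (20 mm thick) under it with its top at 260 mm. The point is on the peg's axis, 292 mm above the bench. Pinch it from above or push it sideways.
- lamp_head (a point): Centre of the lower rim of the lamp head, a shade 100 mm across at the end of the arm, 255 mm from the hinge axis; its underside is 198 mm above the bench.
- tray: Loose open galvanised tray, 120 mm (its x) by 220 mm (its y), 45 mm high, walls and floor 4 to 5 mm thick, about 0.45 kg. Origin: centre of its underside.
- oil_spot (a point): Centre, on the bench, of the thin painted white outline (132 mm in its x by 232 mm in its y) that marks where the tray belongs for oiling; its x axis points to the spray can. It is only paint: the tray slides over it.
- cap_top (a point): Centre of the top of the white spray cap (34 mm across) on the fixed spray can (56 mm thick, on a square foot 85 mm wide and 12 mm high); the can's axis is 160 mm from the outline's centre along the outline's x; the cap's top is 170 mm above the bench when up.
- oil_cap (a joint): Travel (m) of the spray cap: 0 = up, 0.010 = fully down. Sprung: about 1.5 N to start, 6.5 N fully down.
- bolt1: Loose steel bolt with a nut run onto its end (there are 3 to 5 such bolts; absent ones read None): 86 mm long along its x, shank 16 mm thick, hexagon head at -x and nut at +x, each 24 mm across flats and 12 mm long; 0.14 kg. Origin: on its axis, mid-length (12 mm above the bench when lying).
- bolt2: Loose steel bolt with a nut run onto its end (there are 3 to 5 such bolts; absent ones read None): 86 mm long along its x, shank 16 mm thick, hexagon head at -x and nut at +x, each 24 mm across flats and 12 mm long; 0.14 kg. Origin: on its axis, mid-length (12 mm above the bench when lying).
- bolt3: Loose steel bolt with a nut run onto its end (there are 3 to 5 such bolts; absent ones read None): 86 mm long along its x, shank 16 mm thick, hexagon head at -x and nut at +x, each 24 mm across flats and 12 mm long; 0.14 kg. Origin: on its axis, mid-length (12 mm above the bench when lying).
- bolt4: Loose steel bolt with a nut run onto its end (there are 3 to 5 such bolts; absent ones read None): 86 mm long along its x, shank 16 mm thick, hexagon head at -x and nut at +x, each 24 mm across flats and 12 mm long; 0.14 kg. Origin: on its axis, mid-length (12 mm above the bench when lying).
- bolt5: Loose steel bolt with a nut run onto its end (there are 3 to 5 such bolts; absent ones read None): 86 mm long along its x, shank 16 mm thick, hexagon head at -x and nut at +x, each 24 mm across flats and 12 mm long; 0.14 kg. Origin: on its axis, mid-length (12 mm above the bench when lying).
- spanner: Bystander: open spanner 180 mm long lying behind the tray. Leave it alone.
- grease_tin: Bystander: loose grease tin, 72 mm wide and 75 mm high, at the left. Leave it alone.
- wheel: Bystander: small trolley wheel with rubber tyre, 116 mm wide, 46 mm high, lying flat at the left. Leave it alone.
- bearing: Bystander: ring-shaped ball bearing 40 mm wide and 14 mm high, near the lamp post's foot. Leave it alone.
- screwdriver: Bystander: screwdriver 170 mm long lying near the robot at the right. Leave it alone.
Things that resemble listed ones, but are neither listed nor needed, are in the scene too. What is shaped like the bolt2 but pink is not meant. Leave any green look-alike of the bolt3 alone.

How it is judged:
On the way, in this order (a step that is already met when the one before it is completed fails the run):
1. the lamp arm is swung to the right, pointing straight sideways or beyond (joint over 1.4 rad) (value of joint lamp_arm above 1.4 rad), for 0.2 s.
2. every bolt is in the tray (x of bolt1 in the frame of tray between -0.058 and 0.058 m and y of bolt1 in the frame of tray between -0.108 and 0.108 m and z of bolt1 in the frame of tray between 0 and 0.055 m and x of bolt2 in the frame of tray between -0.058 and 0.058 m and y of bolt2 in the frame of tray between -0.108 and 0.108 m and z of bolt2 in the frame of tray between 0 and 0.055 m and x of bolt3 in the frame of tray between -0.058 and 0.058 m and y of bolt3 in the frame of tray between -0.108 and 0.108 m and z of bolt3 in the frame of tray between 0 and 0.055 m and x of bolt4 in the frame of tray between -0.058 and 0.058 m and y of bolt4 in the frame of tray between -0.108 and 0.108 m and z of bolt4 in the frame of tray between 0 and 0.055 m and x of bolt5 in the frame of tray between -0.058 and 0.058 m and y of bolt5 in the frame of tray between -0.108 and 0.108 m and z of bolt5 in the frame of tray between 0 and 0.055 m), for 0.2 s.
3. the loaded tray stands squarely on the painted outline (all of step 2 and horizontal distance between tray and oil_spot below 0.022 m and angle between the y axis of tray and the y axis of oil_spot, either way round below 0.2 rad and height (world z) of tray below 0.006 m and linear speed of tray below 0.02 m/s), for 0.3 s.
4. the spray cap is pressed down (over 7 mm) with the tray in front of it (value of joint oil_cap above 0.007 m and horizontal distance between tray and oil_spot below 0.022 m and angle between the y axis of tray and the y axis of oil_spot, either way round below 0.2 rad and height (world z) of tray below 0.006 m), for 0.05 s.
5. the spray cap is up again (value of joint oil_cap below 0.002 m), for 0.1 s.
6. the lamp head is over the middle of the tray (horizontal distance between lamp_head and tray below 0.07 m), for 0.3 s.
At the end, for the whole second after the job is handed in: Every bolt lies in the tray; the tray stands flat on the bench with its centre within 22 mm of the outline's centre and turned less than 0.2 rad from it; the lamp head's centre is within 70 mm of the tray's centre as seen from above, and at rest; the spray cap is up (all of step 3 and horizontal distance between lamp_head and tray below 0.07 m and value of joint oil_cap below 0.002 m and velocity of joint lamp_arm between -0.05 and 0.05 rad/s); the robot touches nothing.
It fails at once if the spray cap is pressed while the tray is not in front of the can (more than 70 mm off the outline's centre) (value of joint oil_cap above 0.005 m and horizontal distance between tray and oil_spot above 0.07 m).
It fails at once if the tray is lifted off the bench (over 30 mm) or tipped (over 0.35 rad) (height (world z) of tray above 0.03 m or angle between tray's own z axis and vertical above 0.35 rad).
It fails at once if a bystander is moved more than 40 mm (distance of any of spanner, grease_tin, wheel, bearing, screwdriver from where it was at the start of the episode above 0.04 m).
Of bolt1, bolt2, bolt3, bolt4, bolt5 only 3 to 5 are there at a start; the rules pass over those that are not, and their reading is None.
At some moment in a run one of bolt1, bolt2, bolt3, bolt4, bolt5 may be knocked a few centimetres aside while the robot is not near it.
Once in a run the grip may slacken for a moment while it holds something.
It also fails if it takes over 210 s, if anything falls off the work surface, if the arm or the gripper's body presses on something with over 40 N, if the wrist force passes 120 N, or if a joint passes its speed limit or range.

ROBOT

A 7-joint arm with a two-finger parallel gripper is mounted at the origin on the work surface. World frame = base frame: x ahead of the robot, y to its left, z up, the work surface at z = 0. Lengths are in m, angles in rad, forces in N, time in s.
With the tool pointing down it reaches from about 0.4 to 0.85 m from the base axis. Payload 10.4 kg.
Tool frame: the origin (TCP) lies on the centre line of the jaws, within the pads' length; the fingertips stand 11 mm ahead of it and the grasp point (between the pads) lies 8 mm behind it (bot.tip_reach is the distance from the TCP to the fingertips, in m); z points along the fingers, y is the line along which they close (so a half turn about z gives the same grasp; the last joint's range is limited). The gripper opens to 85 mm and grips with 20 to 120 N. Pads are 22 mm wide; open, the fingers measure 114 mm over their backs; the gripper's body (76 mm by 85 mm) begins 54 mm behind the grasp point. The pads swing forward as they close: fully open they stand 13 mm farther back than shut.
Start: joints at [1.197, 0.332, -0.065, 1.46, 0.022, 1.35, -0.088], TCP at [0.215, -0.587, 0.242] pointing down, gripper open.
Joint ranges: [-2.6, 2.6], [-0.5, 2.12], [-1.47, 1.34], [0.16, 2.42], [-1.27, 4.41], [0.06, 2.06], [-2.6, 2.6]. Speed limits (rad/s): [2.22, 2.22, 2.79, 2.79, 3.14, 3.14, 3.14].

INTERFACE

Orientations are given as a rotation vector (axis times angle).
In Python, from workcell import bot, vision gives the robot as it stands.
- The arm moves only by the tool servo_tool, never from a script. Its argument "motion" is a list of rows, each an object of numbers: "dx", "dy", "dz": the shift along the tool's x, y, z in cm; "ax", "ay", "az": the turn, a rotation vector about the tool's x, y, z in rad; "gripper": the opening, from 0 (shut) to 1 (fully open). A call has 1 to 10 rows; each row is the pose to reach, as a shift and turn from the pose commanded when the call began, along the tool's axes at that moment; what a row does not reach only later rows make up. A row lasts 1/12 s, in which the tool goes at most 41.7 mm and 7.16 degrees, less where a joint would pass 70% of its speed; a pose out of reach is approached as far as the arm can. A call with a gripper value outside its range is refused whole. The fingers move at their own pace and stop on an object; "squeeze" is the grip in N (left out, the last holds). Time passes only in rows, so rows that repeat a pose let the fingers close. It gives the time, the measured TCP pose, the force, the opening and the grip force at its end, in the units of the state.
- bot.read_state(): the state, without advancing time (a new reading comes with each control period).
- vision.camera(name): name is "scene" or "side" or "wrist"; returns (picture, depth): 384x512x3 uint8, blue, green, red; 384x512 float32, m along the optical axis (not along the pixel's ray), 0 where there is no reading.
- vision.calibration(name): a dict with "K" (3x3 intrinsics, pixels), "R" (3x3) and "t" (3): a world point X has camera coordinates R X + t. Camera axes: x right, y down, z forward; pixel columns grow to the right and rows downward; lengths in m; the calibration is good to about 2 mm. A picture is of the moment at which its call begins: read the wrist's pose just before it. calibration takes no time and is no camera call; for the wrist camera it gives the pose at the moment of the call.
- bot.finish_job(): hands the job in; it is judged then, once.
The state is a dict: "t": time; "joint_positions": joint angles; "qvel": joint speeds; "effort": joint torques, N m; "tcp_pos": TCP position; "tool_rot": TCP orientation; "wrist_force": force on the tool from outside, world axes, zero at the start; "moment": the same for the moment, N m; "gripper_width": opening from 0.0 (shut) to 1.0 (fully open); "grasp_force": force on a finger pad.
Only numpy, scipy, OpenCV 4.12 (cv2) and the standard library are available. Lean on these libraries where they do the work, as an engineer would, in place of code of your own. Each camera call takes 0.05 s, during which the arm holds its last target. There are 200 camera calls.

## Working session

There is one attempt and no reset: what is moved stays moved. The work goes in short steps, Python scripts to look and compute and a tool call to move; the robot and the scene stay as the last step left them, time stands still between calls to the robot, and variables do not carry over. Pictures are saved under pics/ and viewed, at most 14 in all, crops included, and the job is handed in when it is done.

Besides the shell and the picture viewer there is one more tool, called after ">>>" in YAML: its name, and indented under it one key for each argument. servo_tool: Moves the arm, as the interface text tells. Its arguments: {"type":"object","properties":{"motion":{"type":"array","items":{"type":"object","properties":{"dx":{"type":"number"},"dy":{"type":"number"},"dz":{"type":"number"},"ax":{"type":"number"},"ay":{"type":"number"},"az":{"type":"number"},"gripper":{"type":"number"}}}},"squeeze":{"type":"number"}},"required":["motion"]}

```bash
ls; mkdir -p pics
cat > h.py <<'E'
import numpy as np, cv2
from workcell import bot, vision
from scipy.spatial.transform import Rotation as Rn
def snap(n,f):
    c=vision.calibration(n); p,d=vision.camera(n)
    cv2.imwrite('pics/'+f+'.png',p); np.savez('pics/'+f+'.npz',d=d,p=p,K=c['K'],R=c['R'],t=c['t']); return p,d
def load(f): return np.load('pics/'+f+'.npz')
def world(f):
    z=load(f); d=z['d']; K=z['K']; h,w=d.shape
    v,u=np.mgrid[:h,:w]; P=np.stack([(u-K[0,2])/K[0,0]*d,(v-K[1,2])/K[1,1]*d,d],-1)
    W=(P-z['t'])@z['R']; W[d==0]=np.nan; return W
def onplane(f,u,v,h):
    z=load(f); r=np.linalg.inv(z['K'])@[u,v,1]; r=z['R'].T@r; o=-z['R'].T@z['t']; return o+r*(h-o[2])/r[2]
def move(x,y,z,yaw=None):
    s=bot.read_state(); R=Rn.from_rotvec(s['tool_rot']); p=np.array(s['tcp_pos'])
    print('cm',np.round(R.inv().apply(np.array([x,y,z])-p)*100,2),'tool y dir',np.round(R.as_matrix()[:,1],3), 'tool x',np.round(R.as_matrix()[:,0],3))
E
python3 - <<'E'
from h import *
s=bot.read_state(); print(s)
for n in('scene','side'):
    snap(n,n+'0'); z=load(n+'0'); print(n,-z['R'].T@z['t'],z['R'][2])
a=cv2.imread('pics/scene0.png');cv2.imwrite('pics/scene0b.png',cv2.resize(a,(800,600),interpolation=cv2.INTER_CUBIC))
a=cv2.imread('pics/side0.png');cv2.imwrite('pics/side0b.png',cv2.resize(a,(800,600),interpolation=cv2.INTER_CUBIC))
E
```

```text
pics
{'t': 0.0, 'joint_positions': array([ 1.19741712,  0.33288734, -0.06472043,  1.4609499 ,  0.02157303,
        1.34992687, -0.08849617]), 'qvel': array([ 9.57059122e-04,  4.28672812e-05,  6.98732567e-04,  3.42594969e-04,
        2.15686584e-04, -7.31377234e-04,  3.41739458e-05]), 'effort': array([-1.11773606e-03, -6.25446510e+01,  4.81463608e-02, -3.91613138e+01,
        1.60854904e-02,  9.96934745e-03, -2.28394617e-05]), 'tcp_pos': array([ 0.21465403, -0.58658395,  0.24150222]), 'tool_rot': array([-3.09196033e+00, -5.47988813e-01,  4.61563501e-04]), 'wrist_force': array([ 0.28903401, -0.31709924, -0.93118795]), 'moment': array([-0.01810646, -0.0397742 , -0.01388012]), 'grasp_force': 0.0, 'gripper_width': 0.9977981514244948}
scene [ 0.9457225  -0.09211082  1.01644859] [-0.44793628  0.23688985 -0.86211153]
side [0.30128806 1.18905604 0.9628771 ] [ 0.17195065 -0.79078705 -0.5874426 ]
```

View pics/scene0b.png

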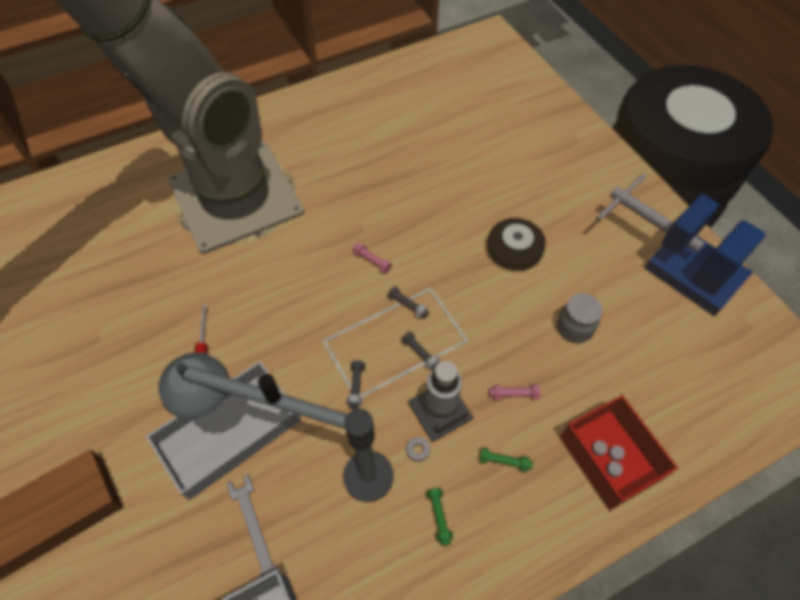

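View pics/side0b.png

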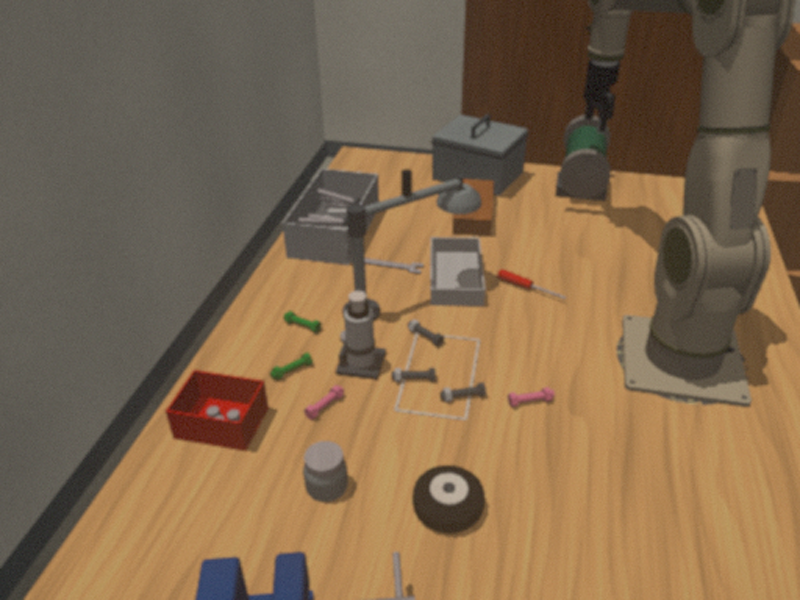

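Scene view (800x600): grey bolts at (408,301), (421,350) and (357,383). Look-alikes: pink at (372,257) and (515,392), green at (505,460) and (440,515). The tray is at (225,430); a second grey box sits at the bottom edge (255,590). The outline's centre is near (395,343), the cap at (446,374) and the lamp grip at (269,388). I choose the three grey bolts and will check them in a crop.

Run:
```python
from h import *
W=world('scene0')
pt=lambda u,v:np.round(np.nanmedian(W[int(v*.64)-1:int(v*.64)+2,int(u*.64)-1:int(u*.64)+2].reshape(-1,3),0),3)
for n,u,v in [('post',361,420),('grip',267,379),('cap',447,371),('head',190,375),('b1',408,301),('b2',421,350),('b3',357,383),('tray',200,450),('bearing',418,440),('sdr',202,335),('tin',583,310),('wheel',518,237),('bench',300,300)]: print(n,pt(u,v))
print('outline',[np.round(onplane('scene0',u*.64,v*.64,0)[:2],3) for u,v in [(324,342),(431,291),(467,340),(357,395)]])
# bolts via heights
H=W[...,2]; p=load('scene0')['p'].astype(int)
hsv=cv2.cvtColor(load('scene0')['p'],cv2.COLOR_BGR2HSV)
m=((H>.008)&(H<.035)&(hsv[...,1]<90)).astype(np.uint8)
n,l,st,c=cv2.connectedComponentsWithStats(m)
for i in range(1,n):
    if st[i,4]>40:
        q=W[l==i]; mu=np.nanmean(q,0); e,v=np.linalg.eigh(np.cov(q[:,:2].T)); L=(q[:,:2]-mu[:2])@v[:,1]
        print(st[i],mu.round(3),'dir',np.degrees(np.arctan2(v[1,1],v[0,1])).round(1),'len',np.ptp(L).round(3),q[:,2].max().round(3))
a=load('scene0')['p'][170:270,190:360]; b=cv2.resize(a,(800,470),interpolation=cv2.INTER_CUBIC); cv2.imwrite('pics/c1.png',b)
```

```text
post [ 0.677 -0.009  0.266]
grip [ 0.59  -0.096  0.314]
cap [0.636 0.15  0.173]
head [ 0.511 -0.186  0.259]
b1 [0.419 0.201 0.021]
b2 [0.523 0.171 0.021]
b3 [0.527 0.04  0.02 ]
tray [ 0.507 -0.245  0.005]
bearing [0.665 0.087 0.016]
sdr [ 0.299 -0.171  0.016]
tin [0.611 0.451 0.076]
wheel [0.404 0.454 0.05 ]
bench [0.31  0.022 0.001]
outline [array([0.415, 0.026]), array([0.41 , 0.258]), array([0.536, 0.264]), array([0.539, 0.034])]
[ 108   91   86   71 2091] [ 0.042 -0.007  0.014] dir 78.9 len 0.261 0.035
[413 158  69  44 392] [0.636 0.694 0.023] dir -156.9 len 0.17 0.035
[249 184  25  20 151] [0.423 0.199 0.021] dir -156.8 len 0.085 0.029
[128 195   4  24  50] [ 0.278 -0.161  0.016] dir 156.9 len 0.08 0.02
[357 205  23  14  93] [0.626 0.432 0.024] dir -144.9 len 0.065 0.035
[257 213  24  24 166] [0.524 0.171 0.021] dir -167.6 len 0.083 0.029
[222 231  11  31 193] [0.529 0.036 0.021] dir 149.0 len 0.086 0.029
[153 235  16  11  65] [ 0.426 -0.118  0.022] dir 99.2 len 0.042 0.035
[262 250  40  32 392] [0.646 0.134 0.016] dir -136.0 len 0.11 0.034
[118 266  74  54 350] [ 0.557 -0.185  0.022] dir 100.9 len 0.218 0.035
[ 97 268  27  46 167] [ 0.472 -0.282  0.021] dir 159.3 len 0.126 0.035
[260 280  15  15 150] [0.679 0.08  0.015] dir 170.5 len 0.038 0.021
[379 283   9   8  55] [0.821 0.348 0.02 ] dir 96.7 len 0.019 0.023
[390 286   9   9  58] [0.841 0.368 0.019] dir 115.7 len 0.022 0.023
[220 289  32  32 624] [ 0.686 -0.015  0.014] dir 74.0 len 0.08 0.032
[389 296   9   9  61] [0.861 0.348 0.019] dir 102.2 len 0.021 0.024
[147 306  15  22  90] [ 0.612 -0.207  0.01 ] dir 151.6 len 0.052 0.013
[157 325  22  45 170] [ 0.697 -0.211  0.01 ] dir 176.6 len 0.106 0.013
[159 372  20  12  53] [ 0.764 -0.226  0.022] dir 89.0 len 0.048 0.035
```

View pics/c1.png

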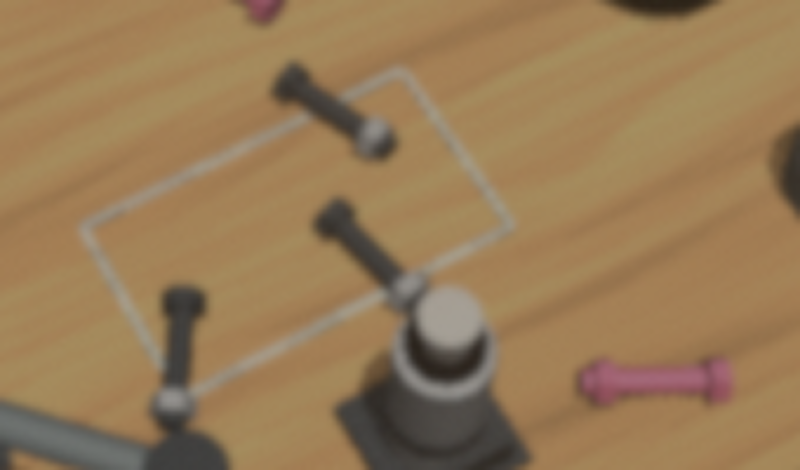

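The crop confirms the three grey bolts: (330,112), (370,252) and (178,352), with dark shanks and light nuts. Now the lamp's grip and hinge.

Run:
```python
from h import *
from scipy.optimize import least_squares
W=world('scene0');H=W[...,2]
reg=(W[...,0]>.4)&(W[...,0]<.8)&(W[...,1]>-.3)&(W[...,1]<.1)
q=W[reg&(H>.300)&(H<.325)];print('peg top',np.median(q,0),len(q),q.min(0),q.max(0))
q=W[reg&(H>.257)&(H<.29)];print(len(q))
m=reg&(H>.262)&(H<.275);q=W[m];print('hub',np.median(q,0),len(q),q.min(0),q.max(0))
for lo,hi in((.165,.18),):
  r2=(abs(W[...,0]-.64)<.05)&(abs(W[...,1]-.15)<.05)&(H>lo)&(H<hi);q=W[r2];print('cap',q.mean(0),len(q),q.min(0),q.max(0))
# post side points / foot circle
r=(abs(W[...,0]-.69)<.07)&(abs(W[...,1]+.015)<.07)&(H>.006)&(H<.022)
q=W[r];print('foot',q.mean(0),q.min(0),q.max(0))
move(.59,-.097,.40)
```

```text
peg top [ 0.59646594 -0.09769206  0.31327428] 116 [ 0.58336763 -0.10796868  0.30078263] [ 0.60449558 -0.08758021  0.31663855]
1091
hub [ 0.67124047 -0.02309917  0.2656371 ] 422 [ 0.48944013 -0.19952335  0.26200453] [0.69775392 0.0045649  0.27494589]
cap [0.63518254 0.14744219 0.17115322] 154 [0.61807488 0.13171634 0.1658546 ] [0.65116073 0.16445787 0.17703548]
foot [ 0.68620469 -0.01552962  0.01303842] [ 0.63862535 -0.08408209  0.00601575] [0.75867497 0.05478857 0.02086576]
cm [ 52.07 -33.1  -15.8 ] tool y dir [ 0.344 -0.939 -0.001] tool x [ 0.939  0.344 -0.   ]
```

>>> servo_tool:
  motion:
    - {"dz":-15.8}
    - {"dz":-15.8}
    - {"dz":-15.8}
    - {"dz":-15.8}
    - {"dx":52.4,"dy":-32.9,"dz":-15.8,"az":-0.785}
    - {"dx":52.4,"dy":-32.9,"dz":-15.8,"az":-0.785}
    - {"dx":52.4,"dy":-32.9,"dz":-15.8,"az":-0.785}
    - {"dx":52.4,"dy":-32.9,"dz":-15.8,"az":-0.785}
    - {"dx":52.4,"dy":-32.9,"dz":-15.8,"az":-0.785}
    - {"dx":52.4,"dy":-32.9,"dz":-15.8,"az":-0.785}

```text
validation failed for argument at $.mo...
```

```bash
python3 -c "
from h import *
move(.594,-.098,.40)"
```

```text
cm [ 52.42 -32.87 -15.8 ] tool y dir [ 0.344 -0.939 -0.001] tool x [ 0.939  0.344 -0.   ]
```

>>> servo_tool:
  motion:
    - {"dx":0,"dy":0,"dz":-15.8,"ax":0,"ay":0,"az":0,"gripper":1}
    - {"dx":0,"dy":0,"dz":-15.8,"ax":0,"ay":0,"az":0,"gripper":1}
    - {"dx":0,"dy":0,"dz":-15.8,"ax":0,"ay":0,"az":0,"gripper":1}
    - {"dx":0,"dy":0,"dz":-15.8,"ax":0,"ay":0,"az":0,"gripper":1}

```text
t: 0.43
tcp_pos: [0.2147, -0.5868, 0.4035]
tool_rot: [3.092, 0.548, 0.001]
wrist_force: [0.5, -1.3, 0.4]
gripper_width: 0.996
grasp_force: 0.0
```

>>> servo_tool:
  motion:
    - {"dx":52.4,"dy":-32.9,"dz":0,"ax":0,"ay":0,"az":-0.785,"gripper":1}
    - {"dx":52.4,"dy":-32.9,"dz":0,"ax":0,"ay":0,"az":-0.785,"gripper":1}
    - {"dx":52.4,"dy":-32.9,"dz":0,"ax":0,"ay":0,"az":-0.785,"gripper":1}
    - {"dx":52.4,"dy":-32.9,"dz":0,"ax":0,"ay":0,"az":-0.785,"gripper":1}
    - {"dx":52.4,"dy":-32.9,"dz":0,"ax":0,"ay":0,"az":-0.785,"gripper":1}
    - {"dx":52.4,"dy":-32.9,"dz":0,"ax":0,"ay":0,"az":-0.785,"gripper":1}
    - {"dx":52.4,"dy":-32.9,"dz":0,"ax":0,"ay":0,"az":-0.785,"gripper":1}
    - {"dx":52.4,"dy":-32.9,"dz":0,"ax":0,"ay":0,"az":-0.785,"gripper":1}
    - {"dx":52.4,"dy":-32.9,"dz":0,"ax":0,"ay":0,"az":-0.785,"gripper":1}
    - {"dx":52.4,"dy":-32.9,"dz":0,"ax":0,"ay":0,"az":-0.785,"gripper":1}

```text
t: 1.27
tcp_pos: [0.4707, -0.2558, 0.4002]
tool_rot: [2.649, 1.689, -0.0]
wrist_force: [1.1, -1.9, -0.4]
gripper_width: 0.999
grasp_force: 0.0
```

```bash
python3 -c "
from h import *
move(.594,-.098,.40)"
```

```text
cm [19.51  4.53  0.02] tool y dir [ 0.907 -0.422 -0.   ] tool x [ 0.422  0.907 -0.   ]
```

>>> servo_tool:
  motion:
    - {"dx":19.5,"dy":4.5,"dz":0,"az":0,"gripper":1}
    - {"dx":19.5,"dy":4.5,"dz":0,"az":0,"gripper":1}
    - {"dx":19.5,"dy":4.5,"dz":0,"az":0,"gripper":1}
    - {"dx":19.5,"dy":4.5,"dz":0,"az":0,"gripper":1}
    - {"dx":19.5,"dy":4.5,"dz":0,"az":0,"gripper":1}
    - {"dx":19.5,"dy":4.5,"dz":0,"az":0,"gripper":1}
    - {"dx":19.5,"dy":4.5,"dz":0,"az":0,"gripper":1}
    - {"dx":19.5,"dy":4.5,"dz":0,"az":0,"gripper":1}

```text
validation failed for argument at $.mo...
```

Run:
```python
from h import *
move(.594,-.098,.287)
snap('wrist','w1')
W=world('w1');H=W[...,2]; q=W[(H>.300)&(H<.325)];print('peg',np.median(q,0),len(q),q.min(0),q.max(0))
```

```text
return _methods._mean(a, axis=axis, dtype=dtype,
  ret = um.true_divide(
Traceback (most recent call last):
ValueError: zero-size array to reduction operation minimum which has no identity
```

All seven keys are required in every row.

>>> servo_tool:
  motion:
    - {"dx":19.5,"dy":4.5,"dz":0,"ax":0,"ay":0,"az":0,"gripper":1}
    - {"dx":19.5,"dy":4.5,"dz":0,"ax":0,"ay":0,"az":0,"gripper":1}
    - {"dx":19.5,"dy":4.5,"dz":0,"ax":0,"ay":0,"az":0,"gripper":1}
    - {"dx":19.5,"dy":4.5,"dz":0,"ax":0,"ay":0,"az":0,"gripper":1}
    - {"dx":19.5,"dy":4.5,"dz":0,"ax":0,"ay":0,"az":0,"gripper":1}
    - {"dx":19.5,"dy":4.5,"dz":0,"ax":0,"ay":0,"az":0,"gripper":1}
    - {"dx":19.5,"dy":4.5,"dz":0,"ax":0,"ay":0,"az":0,"gripper":1}
    - {"dx":19.5,"dy":4.5,"dz":0,"ax":0,"ay":0,"az":0,"gripper":1}

```text
t: 1.98
tcp_pos: [0.5928, -0.1004, 0.3999]
tool_rot: [-2.649, -1.689, 0.001]
wrist_force: [0.1, -0.6, -0.2]
gripper_width: 1.0
grasp_force: 0.0
```

Run:
```python
from h import *
move(.594,-.098,.287)
snap('wrist','w1')
W=world('w1');H=W[...,2]; q=W[(H>.300)&(H<.325)];print('peg',len(q))
if len(q): print(np.median(q,0),q.min(0),q.max(0))
```

```text
cm [2.700e-01 1.000e-02 1.129e+01] tool y dir [ 0.907 -0.422 -0.001] tool x [ 0.422  0.907 -0.001]
peg 808
[ 0.5936516  -0.09649957  0.31337342] [ 0.5822459  -0.10878921  0.30006084] [ 0.60334707 -0.08771879  0.31549225]
```

>>> servo_tool:
  motion:
    - {"dx":0.3,"dy":0,"dz":6,"ax":0,"ay":0,"az":0,"gripper":1}
    - {"dx":0.3,"dy":0,"dz":9,"ax":0,"ay":0,"az":0,"gripper":1}
    - {"dx":0.3,"dy":0,"dz":11.3,"ax":0,"ay":0,"az":0,"gripper":1}
    - {"dx":0.3,"dy":0,"dz":11.3,"ax":0,"ay":0,"az":0,"gripper":1}
    - {"dx":0.3,"dy":0,"dz":11.3,"ax":0,"ay":0,"az":0,"gripper":0.38}
    - {"dx":0.3,"dy":0,"dz":11.3,"ax":0,"ay":0,"az":0,"gripper":0.38}
    - {"dx":0.3,"dy":0,"dz":11.3,"ax":0,"ay":0,"az":0,"gripper":0.38}
    - {"dx":0.3,"dy":0,"dz":11.3,"ax":0,"ay":0,"az":0,"gripper":0.38}
    - {"dx":0.3,"dy":0,"dz":11.3,"ax":0,"ay":0,"az":0,"gripper":0.38}
  squeeze: 20

```text
t: 2.78
tcp_pos: [0.5949, -0.0971, 0.2889]
tool_rot: [2.647, 1.689, 0.003]
wrist_force: [0.5, -0.2, -0.3]
gripper_width: 0.384
grasp_force: 0.0
```

>>> servo_tool:
  motion:
    - {"dx":-0.3,"dy":1.2,"dz":0,"ax":0,"ay":0,"az":0,"gripper":0.38}
    - {"dx":-0.5,"dy":2.4,"dz":0,"ax":0,"ay":0,"az":0,"gripper":0.38}
    - {"dx":-0.6,"dy":4.0,"dz":0,"ax":0,"ay":0,"az":0,"gripper":0.38}
    - {"dx":-0.7,"dy":5.5,"dz":0,"ax":0,"ay":0,"az":0,"gripper":0.38}
    - {"dx":-0.5,"dy":6.7,"dz":0,"ax":0,"ay":0,"az":0,"gripper":0.38}
    - {"dx":-0.3,"dy":7.9,"dz":0,"ax":0,"ay":0,"az":0,"gripper":0.38}
    - {"dx":0.2,"dy":9.2,"dz":0,"ax":0,"ay":0,"az":0,"gripper":0.38}
    - {"dx":0.6,"dy":10.2,"dz":0,"ax":0,"ay":0,"az":0,"gripper":0.38}
    - {"dx":0.9,"dy":11.1,"dz":0,"ax":0,"ay":0,"az":0,"gripper":0.38}
    - {"dx":0.9,"dy":11.1,"dz":0,"ax":0,"ay":0,"az":0,"gripper":0.38}

```text
t: 3.62
tcp_pos: [0.6998, -0.1351, 0.2869]
tool_rot: [-2.647, -1.69, -0.001]
wrist_force: [0.6, 0.4, -0.0]
gripper_width: 0.38
grasp_force: 0.0
```

>>> servo_tool:
  motion:
    - {"dx":0,"dy":-0.5,"dz":0,"ax":0,"ay":0,"az":0,"gripper":0.6}
    - {"dx":0,"dy":-0.5,"dz":0,"ax":0,"ay":0,"az":0,"gripper":0.6}
    - {"dx":0,"dy":-0.5,"dz":0,"ax":0,"ay":0,"az":0,"gripper":0.6}
    - {"dx":0,"dy":-0.5,"dz":-4,"ax":0,"ay":0,"az":0,"gripper":0.6}
    - {"dx":0,"dy":-0.5,"dz":-8,"ax":0,"ay":0,"az":0,"gripper":1}
    - {"dx":0,"dy":-0.5,"dz":-11,"ax":0,"ay":0,"az":0,"gripper":1}
    - {"dx":0,"dy":-15,"dz":-11,"ax":0,"ay":0,"az":0,"gripper":1}
    - {"dx":0,"dy":-15,"dz":-11,"ax":0,"ay":0,"az":0,"gripper":1}
    - {"dx":0,"dy":-15,"dz":-11,"ax":0,"ay":0,"az":0,"gripper":1}
    - {"dx":0,"dy":-20,"dz":-11,"ax":0,"ay":0,"az":0,"gripper":1}

```text
t: 4.45
tcp_pos: [0.5412, -0.0626, 0.3971]
tool_rot: [2.649, 1.688, 0.0]
wrist_force: [1.0, 0.3, 1.5]
gripper_width: 0.999
grasp_force: 0.0
```

```bash
cat >> h.py <<'E'
def clusters(f,lo=.008,hi=.035,box=(.3,.8,-.35,.35)):
    W=world(f);H=W[...,2]; hsv=cv2.cvtColor(load(f)['p'],cv2.COLOR_BGR2HSV)
    m=((H>lo)&(H<hi)&(hsv[...,1]<90)&(W[...,0]>box[0])&(W[...,0]<box[1])&(W[...,1]>box[2])&(W[...,1]<box[3])).astype(np.uint8)
    n,l,st,c=cv2.connectedComponentsWithStats(m)
    for i in range(1,n):
        if st[i,4]>40:
            q=W[l==i]; (cx,cy),(a,b),ang=cv2.minAreaRect((q[:,:2]*1000).astype(np.float32))
            bp=cv2.boxPoints(((cx,cy),(a,b),ang)); e=bp[1]-bp[0] if np.hypot(*(bp[1]-bp[0]))>np.hypot(*(bp[2]-bp[1])) else bp[2]-bp[1]
            print('px',st[i,:4],'c',round(cx/1e3,4),round(cy/1e3,4),'size',round(max(a,b)),round(min(a,b)),'dir',np.degrees(np.arctan2(e[1],e[0])).round(1),'n',st[i,4],'z',q[:,2].max().round(3))
E
python3 - <<'E'
from h import *
s=bot.read_state();print(s['tcp_pos'])
p,d=snap('scene','s2')
cv2.imwrite('pics/s2b.png',cv2.resize(p,(800,600),interpolation=cv2.INTER_CUBIC))
W=world('s2');H=W[...,2];reg=(W[...,0]>.4)&(W[...,0]<.8)&(W[...,1]>-.35)&(W[...,1]<.1)
q=W[reg&(H>.300)&(H<.325)];print('peg top',len(q),q.min(0),q.max(0)) if len(q) else 0
clusters('s2')
print('tray rim');clusters('s2',.037,.055,(.3,.7,-.4,0))
E
```

```text
[ 0.54115988 -0.06262484  0.39710916]
peg top 140 [ 0.68952823 -0.14232789  0.30005682] [ 0.71083819 -0.12118186  0.31693225]
px [249 184  25  20] c 0.4218 0.2007 size 84 24 dir 22.3 n 152 z 0.028
px [258 213  23  24] c 0.5218 0.172 size 86 24 dir 10.5 n 168 z 0.031
px [222 231  11  31] c 0.526 0.0369 size 87 25 dir -28.6 n 192 z 0.029
px [ 97 234  91  80] c 0.493 -0.1933 size 213 109 dir -79.2 n 489 z 0.035
px [262 250  41  32] c 0.6353 0.1481 size 85 84 dir 2.0 n 394 z 0.035
px [118 265  74  54] c 0.5561 -0.1805 size 217 4 dir -79.3 n 344 z 0.035
px [260 280  15  15] c 0.6789 0.0794 size 38 37 dir -27.9 n 145 z 0.019
px [220 289  32  32] c 0.6817 -0.014 size 81 78 dir 72.7 n 627 z 0.034
px [145 304  17  17] c 0.601 -0.2075 size 37 36 dir 87.6 n 96 z 0.013
px [157 329  18  41] c 0.695 -0.2113 size 94 21 dir -6.8 n 153 z 0.013
px [158 373  22  11] c 0.7647 -0.2277 size 47 4 dir 88.8 n 52 z 0.035
tray rim
px [ 93 231  98  86] c 0.4973 -0.1923 size 220 123 dir -79.4 n 660 z 0.051
```

View pics/s2b.png

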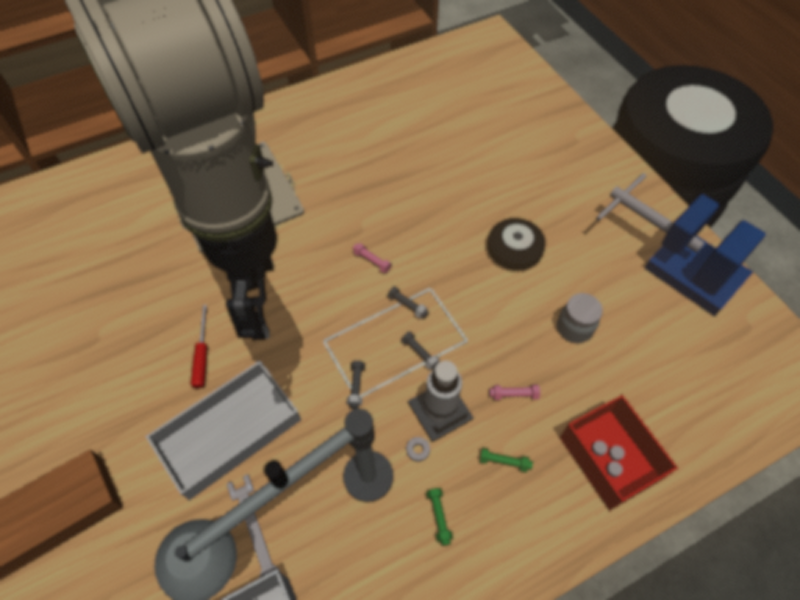

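The lamp's grip is now at (277,474) in the 800x600 view, at joint about 1.7, so it is beyond sideways. The tray at (225,430) is empty and the bolts have not moved. Next, the bolt at (357,383).

```bash
cat >> h.py <<'E'
def go(x,y,z,yawy=None):
    s=bot.read_state(); R=Rn.from_rotvec(s['tool_rot']); p=np.array(s['tcp_pos']); M=R.as_matrix()
    cy=np.degrees(np.arctan2(M[1,1],M[0,1])); d=0 if yawy is None else yawy-cy
    print('cm',np.round(R.inv().apply(np.array([x,y,z])-p)*100,2),'az',np.round(-np.radians(d),3),'yawy now',cy.round(1),'tilt',np.round(M[:2,2],4))
E
python3 -c "
from h import *
go(.526,.037,.15,61.4)"
```

```text
cm [ 8.32 -4.72 24.74] az -1.502 yawy now -24.7 tilt [-0.0027 -0.0023]
```

>>> servo_tool:
  motion:
    - {"dx":8.3,"dy":-4.7,"dz":5,"ax":0,"ay":0,"az":-1.5,"gripper":1}
    - {"dx":8.3,"dy":-4.7,"dz":10,"ax":0,"ay":0,"az":-1.5,"gripper":1}
    - {"dx":8.3,"dy":-4.7,"dz":15,"ax":0,"ay":0,"az":-1.5,"gripper":1}
    - {"dx":8.3,"dy":-4.7,"dz":19,"ax":0,"ay":0,"az":-1.5,"gripper":1}
    - {"dx":8.3,"dy":-4.7,"dz":22,"ax":0,"ay":0,"az":-1.5,"gripper":1}
    - {"dx":8.3,"dy":-4.7,"dz":24.7,"ax":0,"ay":0,"az":-1.5,"gripper":1}
    - {"dx":8.3,"dy":-4.7,"dz":24.7,"ax":0,"ay":0,"az":-1.5,"gripper":1}
    - {"dx":8.3,"dy":-4.7,"dz":24.7,"ax":0,"ay":0,"az":-1.5,"gripper":1}
    - {"dx":8.3,"dy":-4.7,"dz":24.7,"ax":0,"ay":0,"az":-1.5,"gripper":1}
    - {"dx":8.3,"dy":-4.7,"dz":24.7,"ax":0,"ay":0,"az":-1.5,"gripper":1}

```text
t: 5.33
tcp_pos: [0.5349, 0.0315, 0.1501]
tool_rot: [-1.15, -2.923, 0.001]
wrist_force: [-0.2, -0.1, 0.6]
gripper_width: 1.0
grasp_force: 0.0
```

```bash
python3 -c "
from h import *
go(.526,.037,.016,61.4)
snap('wrist','w2'); clusters('w2')"
```

```text
cm [ 1.03 -0.2  13.41] az -0.251 yawy now 47.0 tilt [-0.0003 -0.0006]
px [321   0 108  89] c 0.5208 0.1716 size 87 27 dir 13.4 n 3293 z 0.027
px [362 100 122 134] c 0.6327 0.1479 size 86 84 dir 2.1 n 5480 z 0.035
px [223 113  52 104] c 0.5241 0.0371 size 86 28 dir -30.1 n 2306 z 0.027
px [ 35 180 136  87] c 0.4754 -0.085 size 120 3 dir 10.8 n 2503 z 0.035
px [  0 204  43  80] c 0.4341 -0.165 size 115 1 dir -79.1 n 856 z 0.035
px [373 231  46  42] c 0.6759 0.0799 size 40 38 dir 3.6 n 1216 z 0.017
px [276 272  82  72] c 0.6741 -0.0166 size 81 76 dir -24.0 n 3797 z 0.035
```

>>> servo_tool:
  motion:
    - {"dx":1.15,"dy":-0.35,"dz":3,"ax":0,"ay":0,"az":-0.23,"gripper":0.8}
    - {"dx":1.15,"dy":-0.35,"dz":6.5,"ax":0,"ay":0,"az":-0.23,"gripper":0.8}
    - {"dx":1.15,"dy":-0.35,"dz":10,"ax":0,"ay":0,"az":-0.23,"gripper":0.8}
    - {"dx":1.15,"dy":-0.35,"dz":12,"ax":0,"ay":0,"az":-0.23,"gripper":0.8}
    - {"dx":1.15,"dy":-0.35,"dz":13.4,"ax":0,"ay":0,"az":-0.23,"gripper":0.8}
    - {"dx":1.15,"dy":-0.35,"dz":13.4,"ax":0,"ay":0,"az":-0.23,"gripper":0.8}
    - {"dx":1.15,"dy":-0.35,"dz":13.4,"ax":0,"ay":0,"az":-0.23,"gripper":0}
    - {"dx":1.15,"dy":-0.35,"dz":13.4,"ax":0,"ay":0,"az":-0.23,"gripper":0}
    - {"dx":1.15,"dy":-0.35,"dz":13.4,"ax":0,"ay":0,"az":-0.23,"gripper":0}
    - {"dx":1.15,"dy":-0.35,"dz":13.4,"ax":0,"ay":0,"az":-0.23,"gripper":0}
  squeeze: 50

```text
t: 6.22
tcp_pos: [0.5256, 0.0371, 0.0176]
tool_rot: [0.817, 3.031, 0.0]
wrist_force: [-0.7, 0.8, -0.8]
gripper_width: 0.236
grasp_force: 0.0
```

>>> servo_tool:
  motion:
    - {"dx":0,"dy":0,"dz":0,"ax":0,"ay":0,"az":0,"gripper":0}
    - {"dx":0,"dy":0,"dz":0,"ax":0,"ay":0,"az":0,"gripper":0}
    - {"dx":0,"dy":0,"dz":-4,"ax":0,"ay":0,"az":0,"gripper":0}
    - {"dx":0,"dy":0,"dz":-8,"ax":0,"ay":0,"az":0,"gripper":0}
    - {"dx":0,"dy":0,"dz":-12,"ax":0,"ay":0,"az":-0.1,"gripper":0}
    - {"dx":0,"dy":0,"dz":-12,"ax":0,"ay":0,"az":-0.2,"gripper":0}

```text
t: 6.72
tcp_pos: [0.5283, 0.0382, 0.1441]
tool_rot: [0.501, 3.091, 0.002]
wrist_force: [1.5, 1.0, -1.8]
gripper_width: 0.157
grasp_force: 49.8
```

Run:
```python
from h import *
s=bot.read_state();print(s['gripper_width'],s['grasp_force'],s['wrist_force'])
c=np.array([.497,-.192]);a=np.radians(10.7);R=np.array([[np.cos(a),-np.sin(a)],[np.sin(a),np.cos(a)]])
for oy in(-.075,-.025,.025): print(oy,c+R@[0,oy])
p=c+R@[0,-.075]; go(p[0],p[1],.13,100.7)
```

```text
0.15726028635925424 49.782925844192505 [ 1.52038793  0.98252174 -1.79503771]
-0.075 [ 0.510925   -0.26569596]
-0.025 [ 0.50164167 -0.21656532]
0.025 [ 0.49235833 -0.16743468]
cm [ -7.92 -29.39   1.41] az -0.508 yawy now 71.6 tilt [ 0.0106 -0.0007]
```

>>> servo_tool:
  motion:
    - {"dx":-7.9,"dy":-29.4,"dz":0.5,"ax":0,"ay":0,"az":-0.51,"gripper":0}
    - {"dx":-7.9,"dy":-29.4,"dz":0.5,"ax":0,"ay":0,"az":-0.51,"gripper":0}
    - {"dx":-7.9,"dy":-29.4,"dz":0.5,"ax":0,"ay":0,"az":-0.51,"gripper":0}
    - {"dx":-7.9,"dy":-29.4,"dz":0.5,"ax":0,"ay":0,"az":-0.51,"gripper":0}
    - {"dx":-7.9,"dy":-29.4,"dz":0.5,"ax":0,"ay":0,"az":-0.51,"gripper":0}
    - {"dx":-7.9,"dy":-29.4,"dz":0.5,"ax":0,"ay":0,"az":-0.51,"gripper":0}
    - {"dx":-7.9,"dy":-29.4,"dz":0.5,"ax":0,"ay":0,"az":-0.51,"gripper":0}
    - {"dx":-7.9,"dy":-29.4,"dz":0.5,"ax":0,"ay":0,"az":-0.51,"gripper":0}
    - {"dx":-7.9,"dy":-29.4,"dz":1.4,"ax":0,"ay":0,"az":-0.51,"gripper":0}
    - {"dx":-7.9,"dy":-29.4,"dz":1.4,"ax":0,"ay":0,"az":-0.51,"gripper":0}

```text
t: 7.55
tcp_pos: [0.5041, -0.2685, 0.1211]
tool_rot: [0.282, -3.127, -0.001]
wrist_force: [-1.3, 0.8, -2.3]
gripper_width: 0.165
grasp_force: 49.7
```

Run:
```python
from h import *
s=bot.read_state();print(s['gripper_width'],s['grasp_force'],s['wrist_force'])
go(.511,-.2657,.027,100.7)
p,d=snap('wrist','w3');cv2.imwrite('pics/w3b.png',p)
clusters('w3',.037,.055,(.3,.7,-.4,0))
```

```text
0.1652263747892546 49.741716384887695 [-1.26140557  0.79443758 -2.32367424]
cm [-0.74  0.14  9.41] az -0.007 yawy now 100.3 tilt [-0.0015  0.0007]
px [198 125 314 135] c 0.4507 -0.2286 size 220 84 dir -55.0 n 3576 z 0.048
px [305 205 207  87] c 0.5401 -0.1379 size 155 60 dir -56.4 n 2937 z 0.047
```

View pics/w3b.png

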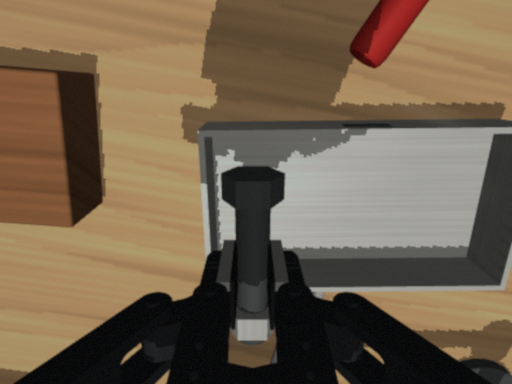

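>>> servo_tool:
  motion:
    - {"dx":-0.7,"dy":0.3,"dz":3,"ax":0,"ay":0,"az":0,"gripper":0}
    - {"dx":-0.7,"dy":0.3,"dz":6,"ax":0,"ay":0,"az":0,"gripper":0}
    - {"dx":-0.7,"dy":0.3,"dz":8.5,"ax":0,"ay":0,"az":0,"gripper":0}
    - {"dx":-0.7,"dy":0.3,"dz":9.4,"ax":0,"ay":0,"az":0,"gripper":0}
    - {"dx":-0.7,"dy":0.3,"dz":9.4,"ax":0,"ay":0,"az":0,"gripper":0}
    - {"dx":-0.7,"dy":0.3,"dz":9.4,"ax":0,"ay":0,"az":0,"gripper":0.3}
    - {"dx":-0.7,"dy":0.3,"dz":9.4,"ax":0,"ay":0,"az":0,"gripper":0.3}
    - {"dx":-0.7,"dy":0.3,"dz":9.4,"ax":0,"ay":0,"az":0,"gripper":0.3}
    - {"dx":-0.7,"dy":0.3,"dz":5,"ax":0,"ay":0,"az":0,"gripper":0.3}
    - {"dx":-0.7,"dy":0.3,"dz":0,"ax":0,"ay":0,"az":0,"gripper":0.6}

```text
t: 8.43
tcp_pos: [0.5107, -0.2619, 0.1122]
tool_rot: [0.289, -3.126, -0.003]
wrist_force: [1.0, -0.9, 0.3]
gripper_width: 0.425
grasp_force: 0.0
```

Run:
```python
from h import *
p,d=snap('scene','s3'); clusters('s3'); clusters('s3',.037,.055,(.3,.7,-.4,0))
go(.522,.172,.15,101.5)
```

```text
px [249 184  25  20] c 0.4227 0.1991 size 83 22 dir 20.9 n 154 z 0.029
px [258 213  23  24] c 0.5234 0.1717 size 84 24 dir 11.1 n 166 z 0.031
px [120 235  57  35] c 0.4363 -0.1654 size 157 45 dir 83.2 n 257 z 0.035
px [262 250  40  32] c 0.6354 0.1481 size 84 83 dir 0.9 n 394 z 0.035
px [118 264  74  56] c 0.5563 -0.1808 size 218 4 dir -79.2 n 357 z 0.035
px [100 272  33  34] c 0.5026 -0.2664 size 107 38 dir 17.7 n 337 z 0.035
px [260 280  15  15] c 0.679 0.0795 size 38 37 dir -28.1 n 151 z 0.02
px [220 289  32  32] c 0.6812 -0.0139 size 80 78 dir 73.2 n 626 z 0.035
px [145 304  17  16] c 0.601 -0.2074 size 37 36 dir 85.2 n 95 z 0.015
px [157 332  12  17] c 0.6728 -0.2111 size 45 16 dir -2.8 n 70 z 0.012
px [164 353  15  15] c 0.7268 -0.2144 size 45 18 dir 21.6 n 70 z 0.014
px [158 372  21  12] c 0.7638 -0.2265 size 49 1 dir -89.6 n 49 z 0.035
px [100 231  91  86] c 0.4974 -0.1924 size 220 124 dir -78.9 n 523 z 0.051
cm [-8.66 42.64 -2.98] az -0.016 yawy now 100.6 tilt [ 0.0088 -0.0046]
```

>>> servo_tool:
  motion:
    - {"dx":-8.7,"dy":42.6,"dz":-3,"ax":0,"ay":0,"az":0,"gripper":0.8}
    - {"dx":-8.7,"dy":42.6,"dz":-3,"ax":0,"ay":0,"az":0,"gripper":0.8}
    - {"dx":-8.7,"dy":42.6,"dz":-3,"ax":0,"ay":0,"az":0,"gripper":0.8}
    - {"dx":-8.7,"dy":42.6,"dz":-3,"ax":0,"ay":0,"az":0,"gripper":0.8}
    - {"dx":-8.7,"dy":42.6,"dz":-3,"ax":0,"ay":0,"az":0,"gripper":0.8}
    - {"dx":-8.7,"dy":42.6,"dz":-3,"ax":0,"ay":0,"az":0,"gripper":0.8}
    - {"dx":-8.7,"dy":42.6,"dz":-3,"ax":0,"ay":0,"az":0,"gripper":0.8}
    - {"dx":-8.7,"dy":42.6,"dz":-3,"ax":0,"ay":0,"az":0,"gripper":0.8}
    - {"dx":-8.7,"dy":42.6,"dz":-3,"ax":0,"ay":0,"az":0,"gripper":0.8}
    - {"dx":-8.7,"dy":42.6,"dz":-3,"ax":0,"ay":0,"az":0,"gripper":0.8}

```text
t: 9.32
tcp_pos: [0.5192, 0.1551, 0.142]
tool_rot: [-0.288, 3.126, -0.001]
wrist_force: [0.3, 0.5, 1.3]
gripper_width: 0.799
grasp_force: 0.0
```

Run:
```python
from h import *
snap('wrist','w4'); clusters('w4',box=(.3,.6,0,.4))
go(.522,.172,.016,101.5)
```

```text
px [310   0  53 127] c 0.4182 0.1997 size 86 27 dir 24.1 n 3288 z 0.027
px [254 136  36 103] c 0.52 0.1715 size 86 27 dir 13.3 n 2327 z 0.027
px [182 247  93  26] c 0.5941 0.1467 size 84 12 dir 90.0 n 1102 z 0.014
cm [-0.49  0.51 12.74] az -0.007 yawy now 101.1 tilt [0.0043 0.0051]
```

>>> servo_tool:
  motion:
    - {"dx":-0.4,"dy":0.4,"dz":3,"ax":0,"ay":0,"az":-0.02,"gripper":0.8}
    - {"dx":-0.4,"dy":0.4,"dz":6.5,"ax":0,"ay":0,"az":-0.02,"gripper":0.8}
    - {"dx":-0.4,"dy":0.4,"dz":10,"ax":0,"ay":0,"az":-0.02,"gripper":0.8}
    - {"dx":-0.4,"dy":0.4,"dz":12,"ax":0,"ay":0,"az":-0.02,"gripper":0.8}
    - {"dx":-0.4,"dy":0.4,"dz":12.8,"ax":0,"ay":0,"az":-0.02,"gripper":0.8}
    - {"dx":-0.4,"dy":0.4,"dz":12.8,"ax":0,"ay":0,"az":-0.02,"gripper":0.4}
    - {"dx":-0.4,"dy":0.4,"dz":12.8,"ax":0,"ay":0,"az":-0.02,"gripper":0}
    - {"dx":-0.4,"dy":0.4,"dz":12.8,"ax":0,"ay":0,"az":-0.02,"gripper":0}
    - {"dx":-0.4,"dy":0.4,"dz":12.8,"ax":0,"ay":0,"az":-0.02,"gripper":0}
    - {"dx":-0.4,"dy":0.4,"dz":12.8,"ax":0,"ay":0,"az":-0.02,"gripper":0}
  squeeze: 60

```text
t: 10.2
tcp_pos: [0.5233, 0.1584, 0.0143]
tool_rot: [-0.32, 3.122, 0.0]
wrist_force: [-2.3, 0.8, 10.2]
gripper_width: 0.162
grasp_force: 58.4
```

>>> servo_tool:
  motion:
    - {"dx":0,"dy":0,"dz":0,"ax":0,"ay":0,"az":0,"gripper":0}
    - {"dx":0,"dy":0,"dz":0,"ax":0,"ay":0,"az":0,"gripper":0}
    - {"dx":0,"dy":0,"dz":0,"ax":0,"ay":0,"az":0,"gripper":0}
    - {"dx":0,"dy":0,"dz":-4,"ax":0,"ay":0,"az":0,"gripper":0}
    - {"dx":0,"dy":0,"dz":-8,"ax":0,"ay":0,"az":0,"gripper":0}
    - {"dx":0,"dy":0,"dz":-12,"ax":0,"ay":0,"az":0,"gripper":0}
    - {"dx":0,"dy":0,"dz":-12,"ax":0,"ay":0,"az":0,"gripper":0}

```text
t: 10.78
tcp_pos: [0.5255, 0.1596, 0.1402]
tool_rot: [-0.32, 3.115, 0.001]
wrist_force: [1.3, 1.1, -1.0]
gripper_width: 0.161
grasp_force: 60.7
```

Run:
```python
from h import *
go(.502,-.2165,.125,100.7)
```

```text
cm [  9.95 -36.35   1.43] az 0.018 yawy now 101.7 tilt [0.0106 0.0018]
```

>>> servo_tool:
  motion:
    - {"dx":10,"dy":-36.3,"dz":1,"ax":0,"ay":0,"az":0.02,"gripper":0}
    - {"dx":10,"dy":-36.3,"dz":1,"ax":0,"ay":0,"az":0.02,"gripper":0}
    - {"dx":10,"dy":-36.3,"dz":1,"ax":0,"ay":0,"az":0.02,"gripper":0}
    - {"dx":10,"dy":-36.3,"dz":1,"ax":0,"ay":0,"az":0.02,"gripper":0}
    - {"dx":10,"dy":-36.3,"dz":1,"ax":0,"ay":0,"az":0.02,"gripper":0}
    - {"dx":10,"dy":-36.3,"dz":1,"ax":0,"ay":0,"az":0.02,"gripper":0}
    - {"dx":10,"dy":-36.3,"dz":1,"ax":0,"ay":0,"az":0.02,"gripper":0}
    - {"dx":10,"dy":-36.3,"dz":1,"ax":0,"ay":0,"az":0.02,"gripper":0}
    - {"dx":10,"dy":-36.3,"dz":1,"ax":0,"ay":0,"az":0.02,"gripper":0}
    - {"dx":10,"dy":-36.3,"dz":1,"ax":0,"ay":0,"az":0.02,"gripper":0}

```text
t: 11.62
tcp_pos: [0.4955, -0.2279, 0.1221]
tool_rot: [0.271, -3.129, 0.006]
wrist_force: [0.1, -0.5, -1.8]
gripper_width: 0.159
grasp_force: 60.7
```

>>> servo_tool:
  motion:
    - {"dx":0,"dy":0,"dz":0,"ax":0,"ay":0,"az":0,"gripper":0}
    - {"dx":0,"dy":0,"dz":0,"ax":0,"ay":0,"az":0,"gripper":0}
    - {"dx":0,"dy":0,"dz":0,"ax":0,"ay":0,"az":0,"gripper":0}

```text
t: 11.87
tcp_pos: [0.4981, -0.2166, 0.1227]
tool_rot: [-0.292, 3.128, -0.0]
wrist_force: [1.0, 0.9, -2.0]
gripper_width: 0.161
grasp_force: 60.7
```

Run:
```python
from h import *
s=bot.read_state();print(s['gripper_width'],s['grasp_force'],s['wrist_force'])
go(.502,-.2165,.026,100.7)
p,d=snap('wrist','w5');cv2.imwrite('pics/w5b.png',p)
```

```text
0.16094389564801725 60.68395256996155 [ 0.97154549  0.9297569  -2.0045956 ]
cm [-0.38 -0.06  9.67] az -0.001 yawy now 100.7 tilt [ 0.0005 -0.0001]
```

View pics/w5b.png

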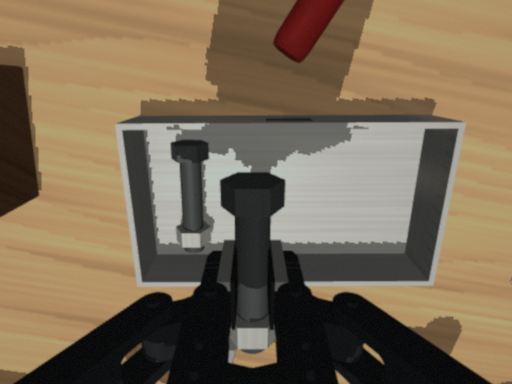

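>>> servo_tool:
  motion:
    - {"dx":-0.4,"dy":0.1,"dz":3,"ax":0,"ay":0,"az":0,"gripper":0}
    - {"dx":-0.4,"dy":0.1,"dz":6,"ax":0,"ay":0,"az":0,"gripper":0}
    - {"dx":-0.4,"dy":0.1,"dz":8.5,"ax":0,"ay":0,"az":0,"gripper":0}
    - {"dx":-0.4,"dy":0.1,"dz":9.8,"ax":0,"ay":0,"az":0,"gripper":0}
    - {"dx":-0.4,"dy":0.1,"dz":9.8,"ax":0,"ay":0,"az":0,"gripper":0}
    - {"dx":-0.4,"dy":0.1,"dz":9.8,"ax":0,"ay":0,"az":0,"gripper":0.3}
    - {"dx":-0.4,"dy":0.1,"dz":9.8,"ax":0,"ay":0,"az":0,"gripper":0.3}
    - {"dx":-0.4,"dy":0.1,"dz":9.8,"ax":0,"ay":0,"az":0,"gripper":0.3}
    - {"dx":-0.4,"dy":0.1,"dz":5,"ax":0,"ay":0,"az":0,"gripper":0.3}
    - {"dx":-0.4,"dy":0.1,"dz":-3,"ax":0,"ay":0,"az":0,"gripper":0.6}

```text
t: 12.75
tcp_pos: [0.5006, -0.2156, 0.1083]
tool_rot: [0.289, -3.126, -0.003]
wrist_force: [0.7, -1.5, 0.8]
gripper_width: 0.429
grasp_force: 0.0
```

Run:
```python
from h import *
snap('scene','s4'); clusters('s4'); clusters('s4',.037,.055,(.3,.7,-.4,0))
go(.42,.2,.15,112.5)
```

```text
px [249 184  25  20] c 0.4218 0.1984 size 86 21 dir 24.0 n 154 z 0.031
px [137 235  51  29] c 0.454 -0.1164 size 143 71 dir 54.2 n 183 z 0.035
px [262 250  40  32] c 0.6345 0.148 size 84 83 dir 2.2 n 395 z 0.034
px [118 260  31  35] c 0.4938 -0.216 size 104 37 dir 16.5 n 334 z 0.035
px [118 265  74  55] c 0.5566 -0.1807 size 217 5 dir -79.2 n 351 z 0.035
px [ 97 274  36  39] c 0.5058 -0.2736 size 104 50 dir 10.8 n 365 z 0.034
px [260 280  15  15] c 0.6785 0.0797 size 38 37 dir -28.4 n 150 z 0.02
px [220 289  32  32] c 0.6813 -0.0139 size 80 78 dir 70.3 n 624 z 0.034
px [145 304  17  16] c 0.5999 -0.2075 size 36 36 dir 88.2 n 89 z 0.014
px [160 337  18  31] c 0.7067 -0.2138 size 72 25 dir 3.1 n 127 z 0.012
px [158 372  21  12] c 0.7652 -0.2265 size 49 4 dir 89.9 n 47 z 0.035
px [ 93 231  98  86] c 0.4973 -0.1923 size 220 123 dir -79.1 n 516 z 0.051
cm [ 0.7  42.51 -3.47] az -0.207 yawy now 100.6 tilt [ 0.0087 -0.004 ]
```

>>> servo_tool:
  motion:
    - {"dx":0.7,"dy":38,"dz":-4,"ax":0,"ay":0,"az":-0.2,"gripper":0.8}
    - {"dx":0.7,"dy":38,"dz":-4,"ax":0,"ay":0,"az":-0.2,"gripper":0.8}
    - {"dx":0.7,"dy":38,"dz":-4,"ax":0,"ay":0,"az":-0.2,"gripper":0.8}
    - {"dx":0.7,"dy":38,"dz":-4,"ax":0,"ay":0,"az":-0.2,"gripper":0.8}
    - {"dx":0.7,"dy":38,"dz":-4,"ax":0,"ay":0,"az":-0.2,"gripper":0.8}
    - {"dx":0.7,"dy":38,"dz":-4,"ax":0,"ay":0,"az":-0.2,"gripper":0.8}
    - {"dx":0.7,"dy":38,"dz":-4,"ax":0,"ay":0,"az":-0.2,"gripper":0.8}
    - {"dx":0.7,"dy":38,"dz":-4,"ax":0,"ay":0,"az":-0.2,"gripper":0.8}
    - {"dx":0.7,"dy":38,"dz":-4,"ax":0,"ay":0,"az":-0.2,"gripper":0.8}
    - {"dx":0.7,"dy":41,"dz":-4,"ax":0,"ay":0,"az":-0.2,"gripper":0.8}

```text
t: 13.63
tcp_pos: [0.4194, 0.1882, 0.1497]
tool_rot: [-0.6, 3.08, -0.003]
wrist_force: [1.1, -0.6, -0.0]
gripper_width: 0.802
grasp_force: 0.0
```

>>> servo_tool:
  motion:
    - {"dx":0,"dy":0,"dz":0,"ax":0,"ay":0,"az":0,"gripper":0.8}
    - {"dx":0,"dy":0,"dz":0,"ax":0,"ay":0,"az":0,"gripper":0.8}
    - {"dx":0,"dy":0,"dz":0,"ax":0,"ay":0,"az":0,"gripper":0.8}
    - {"dx":0,"dy":0,"dz":0,"ax":0,"ay":0,"az":0,"gripper":0.8}

```text
t: 13.97
tcp_pos: [0.4201, 0.1844, 0.1479]
tool_rot: [-0.597, 3.084, -0.002]
wrist_force: [0.2, -0.3, 0.5]
gripper_width: 0.797
grasp_force: 0.0
```

Run:
```python
from h import *
go(.42,.2,.017,113)
snap('wrist','w6'); clusters('w6',box=(.3,.6,0,.4))
go(.42,.2,.017,113)
```

```text
cm [-0.56  1.46 13.09] az -0.019 yawy now 111.9 tilt [ 0.0007 -0.0008]
px [254 135  34 101] c 0.418 0.1997 size 87 27 dir 24.6 n 2233 z 0.026
px [469 230  42  49] c 0.4002 0.3976 size 39 5 dir -0.1 n 568 z 0.035
px [165 321  29  20] c 0.5938 0.1747 size 27 12 dir -89.9 n 333 z 0.014
cm [-0.57  1.48 13.08] az -0.02 yawy now 111.9 tilt [ 0.0006 -0.0008]
```

>>> servo_tool:
  motion:
    - {"dx":-0.45,"dy":1.5,"dz":3,"ax":0,"ay":0,"az":-0.03,"gripper":0.8}
    - {"dx":-0.45,"dy":1.5,"dz":6.5,"ax":0,"ay":0,"az":-0.03,"gripper":0.8}
    - {"dx":-0.45,"dy":1.5,"dz":10,"ax":0,"ay":0,"az":-0.03,"gripper":0.8}
    - {"dx":-0.45,"dy":1.5,"dz":12,"ax":0,"ay":0,"az":-0.03,"gripper":0.8}
    - {"dx":-0.45,"dy":1.5,"dz":13.1,"ax":0,"ay":0,"az":-0.03,"gripper":0.8}
    - {"dx":-0.45,"dy":1.5,"dz":13.1,"ax":0,"ay":0,"az":-0.03,"gripper":0.4}
    - {"dx":-0.45,"dy":1.5,"dz":13.1,"ax":0,"ay":0,"az":-0.03,"gripper":0}
    - {"dx":-0.45,"dy":1.5,"dz":13.1,"ax":0,"ay":0,"az":-0.03,"gripper":0}
    - {"dx":-0.45,"dy":1.5,"dz":13.1,"ax":0,"ay":0,"az":-0.03,"gripper":0}
    - {"dx":-0.45,"dy":1.5,"dz":13.1,"ax":0,"ay":0,"az":-0.03,"gripper":0}

```text
t: 14.85
tcp_pos: [0.4193, 0.2012, 0.0182]
tool_rot: [-0.644, 3.072, -0.001]
wrist_force: [-1.9, -2.6, 10.3]
gripper_width: 0.163
grasp_force: 58.5
```

>>> servo_tool:
  motion:
    - {"dx":0,"dy":0,"dz":0,"ax":0,"ay":0,"az":0,"gripper":0}
    - {"dx":0,"dy":0,"dz":0,"ax":0,"ay":0,"az":0,"gripper":0}
    - {"dx":0,"dy":0,"dz":0,"ax":0,"ay":0,"az":0,"gripper":0}
    - {"dx":0,"dy":0,"dz":-4,"ax":0,"ay":0,"az":0,"gripper":0}
    - {"dx":0,"dy":0,"dz":-8,"ax":0,"ay":0,"az":0,"gripper":0}
    - {"dx":0,"dy":0,"dz":-12,"ax":0,"ay":0,"az":0,"gripper":0}
    - {"dx":0,"dy":0,"dz":-12,"ax":0,"ay":0,"az":0,"gripper":0}
    - {"dx":0,"dy":0,"dz":-12,"ax":0,"ay":0,"az":0,"gripper":0}
    - {"dx":0,"dy":0,"dz":-12,"ax":0,"ay":0,"az":0,"gripper":0}

```text
t: 15.6
tcp_pos: [0.4181, 0.2005, 0.1366]
tool_rot: [-0.645, 3.074, -0.002]
wrist_force: [-0.3, -0.2, -3.4]
gripper_width: 0.159
grasp_force: 60.0
```

Run:
```python
from h import *
go(.492,-.1665,.125,100.7)
```

```text
cm [  7.98 -36.57   1.21] az 0.227 yawy now 113.7 tilt [ 0.0008 -0.0013]
```

>>> servo_tool:
  motion:
    - {"dx":8,"dy":-36.6,"dz":1,"ax":0,"ay":0,"az":0.23,"gripper":0}
    - {"dx":8,"dy":-36.6,"dz":1,"ax":0,"ay":0,"az":0.23,"gripper":0}
    - {"dx":8,"dy":-36.6,"dz":1,"ax":0,"ay":0,"az":0.23,"gripper":0}
    - {"dx":8,"dy":-36.6,"dz":1,"ax":0,"ay":0,"az":0.23,"gripper":0}
    - {"dx":8,"dy":-36.6,"dz":1,"ax":0,"ay":0,"az":0.23,"gripper":0}
    - {"dx":8,"dy":-36.6,"dz":1,"ax":0,"ay":0,"az":0.23,"gripper":0}
    - {"dx":8,"dy":-36.6,"dz":1,"ax":0,"ay":0,"az":0.23,"gripper":0}
    - {"dx":8,"dy":-36.6,"dz":1,"ax":0,"ay":0,"az":0.23,"gripper":0}
    - {"dx":8,"dy":-36.6,"dz":1,"ax":0,"ay":0,"az":0.23,"gripper":0}
    - {"dx":8,"dy":-36.6,"dz":1,"ax":0,"ay":0,"az":0.23,"gripper":0}

```text
t: 16.43
tcp_pos: [0.491, -0.1751, 0.1243]
tool_rot: [0.273, -3.127, 0.001]
wrist_force: [-1.2, -0.6, -3.2]
gripper_width: 0.159
grasp_force: 59.8
```

>>> servo_tool:
  motion:
    - {"dx":0,"dy":0,"dz":0,"ax":0,"ay":0,"az":0,"gripper":0}
    - {"dx":0,"dy":0,"dz":0,"ax":0,"ay":0,"az":0,"gripper":0}
    - {"dx":0,"dy":0,"dz":0,"ax":0,"ay":0,"az":0,"gripper":0}

```text
t: 16.68
tcp_pos: [0.4917, -0.1644, 0.1259]
tool_rot: [0.292, -3.127, -0.002]
wrist_force: [0.2, 0.2, -1.9]
gripper_width: 0.161
grasp_force: 59.8
```

Run:
```python
from h import *
go(.492,-.1665,.025,100.7); s=bot.read_state();print(s['gripper_width'],s['grasp_force'])
snap('wrist','w7')
```

```text
cm [ 0.   -0.22 10.09] az -0.0 yawy now 100.7 tilt [-0.0013  0.0009]
0.1605417957973142 59.824901819229126
```

View pics/w7.png

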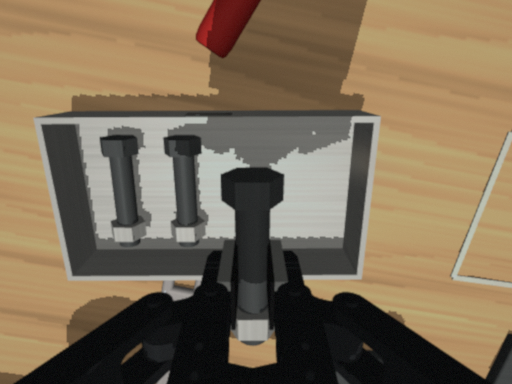

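Two bolts lie in the tray at (123,190) and (185,190), and the third is held above it at (253,255). Lower it.

>>> servo_tool:
  motion:
    - {"dx":0,"dy":0,"dz":3,"ax":0,"ay":0,"az":0,"gripper":0}
    - {"dx":0,"dy":0,"dz":6,"ax":0,"ay":0,"az":0,"gripper":0}
    - {"dx":0,"dy":0,"dz":8.5,"ax":0,"ay":0,"az":0,"gripper":0}
    - {"dx":0,"dy":0,"dz":9.9,"ax":0,"ay":0,"az":0,"gripper":0}
    - {"dx":0,"dy":0,"dz":9.9,"ax":0,"ay":0,"az":0,"gripper":0}
    - {"dx":0,"dy":0,"dz":9.9,"ax":0,"ay":0,"az":0,"gripper":0.3}
    - {"dx":0,"dy":0,"dz":9.9,"ax":0,"ay":0,"az":0,"gripper":0.3}
    - {"dx":0,"dy":0,"dz":9.9,"ax":0,"ay":0,"az":0,"gripper":0.3}
    - {"dx":0,"dy":0,"dz":5,"ax":0,"ay":0,"az":0,"gripper":0.3}
    - {"dx":0,"dy":0,"dz":0,"ax":0,"ay":0,"az":0,"gripper":0.6}

```text
t: 17.57
tcp_pos: [0.4912, -0.1655, 0.1117]
tool_rot: [0.29, -3.126, -0.003]
wrist_force: [1.7, -1.2, -0.0]
gripper_width: 0.426
grasp_force: 0.0
```

Run:
```python
from h import *
p,_=snap('scene','s5'); clusters('s5',box=(.3,.65,-.35,.35)); clusters('s5',.037,.055,(.3,.7,-.4,0))
c=np.array([.4973,-.1923]);a=np.radians(10.8);R=np.array([[np.cos(a),-np.sin(a)],[np.sin(a),np.cos(a)]])
w=c+R@[0,.1077]; print('wall',w); go(w[0],w[1],.09,100.8)
```

```text
px [155 235  27  21] c 0.4521 -0.0978 size 85 33 dir 38.1 n 66 z 0.034
px [137 247  29  36] c 0.4845 -0.164 size 102 39 dir 12.5 n 324 z 0.034
px [262 250  16  24] c 0.6192 0.118 size 62 32 dir -16.0 n 172 z 0.035
px [ 96 261  53  52] c 0.5013 -0.2494 size 104 99 dir 10.6 n 738 z 0.035
px [118 265  74  55] c 0.5563 -0.1805 size 217 4 dir -79.1 n 346 z 0.035
px [145 304  17  15] c 0.5966 -0.2071 size 37 29 dir 86.7 n 77 z 0.013
px [ 93 231  98  86] c 0.4975 -0.1924 size 220 124 dir -79.3 n 522 z 0.051
wall [ 0.47711903 -0.08650766]
cm [0.43 8.18 3.03] az -0.003 yawy now 100.6 tilt [ 0.0085 -0.0033]
```

>>> servo_tool:
  motion:
    - {"dx":0.4,"dy":3,"dz":1,"ax":0,"ay":0,"az":0,"gripper":0.5}
    - {"dx":0.4,"dy":6,"dz":2,"ax":0,"ay":0,"az":0,"gripper":0.5}
    - {"dx":0.4,"dy":8,"dz":3,"ax":0,"ay":0,"az":0,"gripper":0.5}
    - {"dx":0.4,"dy":8,"dz":3,"ax":0,"ay":0,"az":0,"gripper":0.5}
    - {"dx":0.4,"dy":8,"dz":3,"ax":0,"ay":0,"az":0,"gripper":0.5}
    - {"dx":0.4,"dy":8,"dz":3,"ax":0,"ay":0,"az":0,"gripper":0.5}

```text
t: 18.12
tcp_pos: [0.4744, -0.089, 0.082]
tool_rot: [-0.288, 3.127, -0.002]
wrist_force: [0.9, -0.1, -0.4]
gripper_width: 0.499
grasp_force: 0.0
```

Run:
```python
from h import *
snap('wrist','w8'); clusters('w8',.037,.055,(.3,.7,-.4,.1))
W=world('w8');H=W[...,2];m=(H>.040)&(H<.05)&(W[...,1]>-.12)&(W[...,1]<-.06)&(W[...,0]>.46)&(W[...,0]<.50);q=W[m];print(len(q),q.mean(0) if len(q) else 0)
go(.477,-.0865,.03,100.8)
```

```text
px [  0 128 261 196] c 0.4884 -0.1529 size 138 122 dir -79.0 n 4929 z 0.048
px [  0 309  85  16] c 0.5589 -0.2123 size 54 6 dir -79.7 n 1130 z 0.047
467 [ 0.47889056 -0.08641202  0.04568625]
cm [-0.3   0.23  5.19] az -0.005 yawy now 100.5 tilt [ 0.0016 -0.001 ]
```

Wall confirmed at (0.478, -0.086). Go down and pinch.

>>> servo_tool:
  motion:
    - {"dx":-0.3,"dy":0.2,"dz":1.5,"ax":0,"ay":0,"az":0,"gripper":0.5}
    - {"dx":-0.3,"dy":0.2,"dz":3,"ax":0,"ay":0,"az":0,"gripper":0.5}
    - {"dx":-0.3,"dy":0.2,"dz":4.3,"ax":0,"ay":0,"az":0,"gripper":0.5}
    - {"dx":-0.3,"dy":0.2,"dz":5.2,"ax":0,"ay":0,"az":0,"gripper":0.5}
    - {"dx":-0.3,"dy":0.2,"dz":5.2,"ax":0,"ay":0,"az":0,"gripper":0.5}
    - {"dx":-0.3,"dy":0.2,"dz":5.2,"ax":0,"ay":0,"az":0,"gripper":0}
    - {"dx":-0.3,"dy":0.2,"dz":5.2,"ax":0,"ay":0,"az":0,"gripper":0}
    - {"dx":-0.3,"dy":0.2,"dz":5.2,"ax":0,"ay":0,"az":0,"gripper":0}
    - {"dx":-0.3,"dy":0.2,"dz":5.2,"ax":0,"ay":0,"az":0,"gripper":0}
    - {"dx":-0.3,"dy":0.2,"dz":5.2,"ax":0,"ay":0,"az":0,"gripper":0}
  squeeze: 50

```text
t: 19.0
tcp_pos: [0.4768, -0.0859, 0.0298]
tool_rot: [-0.289, 3.127, -0.002]
wrist_force: [-1.3, -0.4, 8.0]
gripper_width: 0.038
grasp_force: 50.8
```

Run:
```python
from h import *
s=bot.read_state();print(s['gripper_width'],s['grasp_force'],s['wrist_force'],s['tcp_pos'])
go(.4712,.2516,.03,92)
```

```text
0.0383694399451929 50.752469301223755 [-1.34236429 -0.41068932  7.96285936] [ 0.47681546 -0.08593527  0.02978649]
cm [-5.63 33.28 -0.05] az 0.149 yawy now 100.6 tilt [ 0.0013 -0.0009]
```

>>> servo_tool:
  motion:
    - {"dx":-0.1,"dy":0.5,"dz":0,"ax":0,"ay":0,"az":0,"gripper":0}
    - {"dx":-0.3,"dy":1.5,"dz":0,"ax":0,"ay":0,"az":0.005,"gripper":0}
    - {"dx":-0.5,"dy":2.8,"dz":0,"ax":0,"ay":0,"az":0.01,"gripper":0}
    - {"dx":-0.7,"dy":4.2,"dz":0,"ax":0,"ay":0,"az":0.02,"gripper":0}
    - {"dx":-0.9,"dy":5.6,"dz":0,"ax":0,"ay":0,"az":0.03,"gripper":0}
    - {"dx":-1.2,"dy":7.0,"dz":0,"ax":0,"ay":0,"az":0.035,"gripper":0}
    - {"dx":-1.4,"dy":8.4,"dz":0,"ax":0,"ay":0,"az":0.04,"gripper":0}
    - {"dx":-1.6,"dy":9.8,"dz":0,"ax":0,"ay":0,"az":0.045,"gripper":0}
    - {"dx":-1.8,"dy":11,"dz":0,"ax":0,"ay":0,"az":0.05,"gripper":0}
    - {"dx":-1.9,"dy":11.8,"dz":0,"ax":0,"ay":0,"az":0.05,"gripper":0}

```text
t: 19.83
tcp_pos: [0.4741, 0.0329, 0.0298]
tool_rot: [-0.208, 3.133, -0.004]
wrist_force: [1.1, -11.0, 6.9]
gripper_width: 0.038
grasp_force: 51.0
```

Run:
```python
from h import *
s=bot.read_state();print(s['gripper_width'],s['grasp_force'],s['wrist_force'],s['tcp_pos'])
snap('scene','s6'); clusters('s6',.037,.055,(.3,.57,-.4,.4))
go(.4712,.2516,.03,92)
```

```text
0.03776990481102877 50.97911238670349 [  1.05849223 -11.03722169   6.88406237] [0.47414474 0.03288948 0.029774  ]
px [136 216  94  75] c 0.4885 -0.0694 size 230 124 dir -82.1 n 563 z 0.054
cm [-2.64 21.55 -0.05] az 0.1 yawy now 97.7 tilt [ 0.0018 -0.0015]
```

>>> servo_tool:
  motion:
    - {"dx":-0.1,"dy":0.6,"dz":0,"ax":0,"ay":0,"az":0,"gripper":0}
    - {"dx":-0.3,"dy":2,"dz":0,"ax":0,"ay":0,"az":0.01,"gripper":0}
    - {"dx":-0.5,"dy":3.5,"dz":0,"ax":0,"ay":0,"az":0.02,"gripper":0}
    - {"dx":-0.7,"dy":5,"dz":0,"ax":0,"ay":0,"az":0.03,"gripper":0}
    - {"dx":-0.9,"dy":6.5,"dz":0,"ax":0,"ay":0,"az":0.04,"gripper":0}
    - {"dx":-1.1,"dy":8,"dz":0,"ax":0,"ay":0,"az":0.05,"gripper":0}
    - {"dx":-1.3,"dy":9.5,"dz":0,"ax":0,"ay":0,"az":0.06,"gripper":0}
    - {"dx":-1.5,"dy":11,"dz":0,"ax":0,"ay":0,"az":0.07,"gripper":0}
    - {"dx":-1.7,"dy":12.3,"dz":0,"ax":0,"ay":0,"az":0.075,"gripper":0}
    - {"dx":-1.8,"dy":13,"dz":0,"ax":0,"ay":0,"az":0.08,"gripper":0}

```text
t: 20.72
tcp_pos: [0.4749, 0.1639, 0.0298]
tool_rot: [-0.083, 3.139, -0.005]
wrist_force: [0.4, -14.0, 14.8]
gripper_width: 0.032
grasp_force: 52.2
```

Run:
```python
from h import *
s=bot.read_state();print(s['gripper_width'],s['grasp_force'],s['wrist_force'],s['tcp_pos'])
go(.4712,.2516,.03,92)
```

```text
0.03231086928985131 52.18291640281677 [  0.43202201 -14.03456435  14.83015592] [0.47485349 0.16387785 0.02976761]
cm [-0.1   8.78 -0.05] az 0.018 yawy now 93.0 tilt [ 0.0015 -0.0031]
```

>>> servo_tool:
  motion:
    - {"dx":0,"dy":0.8,"dz":0,"ax":0,"ay":0,"az":0,"gripper":0}
    - {"dx":0,"dy":2.2,"dz":0,"ax":0,"ay":0,"az":0.01,"gripper":0}
    - {"dx":0,"dy":3.7,"dz":0,"ax":0,"ay":0,"az":0.01,"gripper":0}
    - {"dx":0,"dy":5.2,"dz":0,"ax":0,"ay":0,"az":0.02,"gripper":0}
    - {"dx":-0.1,"dy":6.7,"dz":0,"ax":0,"ay":0,"az":0.02,"gripper":0}
    - {"dx":-0.1,"dy":7.8,"dz":0,"ax":0,"ay":0,"az":0.02,"gripper":0}
    - {"dx":-0.1,"dy":8.5,"dz":0,"ax":0,"ay":0,"az":0.02,"gripper":0}
    - {"dx":-0.1,"dy":8.7,"dz":0,"ax":0,"ay":0,"az":0.02,"gripper":0}
    - {"dx":-0.1,"dy":8.7,"dz":0,"ax":0,"ay":0,"az":0.02,"gripper":0}
    - {"dx":-0.1,"dy":8.7,"dz":0,"ax":0,"ay":0,"az":0.02,"gripper":0}

```text
t: 21.55
tcp_pos: [0.4713, 0.2503, 0.0298]
tool_rot: [-0.051, 3.14, -0.004]
wrist_force: [-0.2, -8.3, 11.7]
gripper_width: 0.037
grasp_force: 51.7
```

Run:
```python
from h import *
s=bot.read_state();print(s['gripper_width'],s['grasp_force'],s['wrist_force'],s['tcp_pos'])
p,_=snap('scene','s7'); clusters('s7',.037,.055,(.3,.57,-.4,.4)); clusters('s7',box=(.3,.65,-.35,.35))
cv2.imwrite('pics/s7b.png',cv2.resize(p[130:322,130:386],(800,600),interpolation=cv2.INTER_CUBIC))
```

```text
0.037267619603872454 51.74955904483795 [-0.24819889 -8.34196922 11.70034156] [0.47133294 0.25025343 0.0297773 ]
px [208 181  89  67] c 0.4762 0.1448 size 226 123 dir -88.4 n 519 z 0.055
px [211 188  61  53] c 0.4696 0.1284 size 180 105 dir -88.7 n 899 z 0.035
px [279 199  15  13] c 0.4921 0.2464 size 58 12 dir 17.0 n 53 z 0.035
px [209 213  87  38] c 0.523 0.1185 size 249 105 dir 63.8 n 329 z 0.035
px [262 250  16  24] c 0.6185 0.1175 size 64 33 dir -16.8 n 173 z 0.034
px [151 304  11  16] c 0.6008 -0.2021 size 34 24 dir -5.5 n 65 z 0.013
```

View pics/s7b.png

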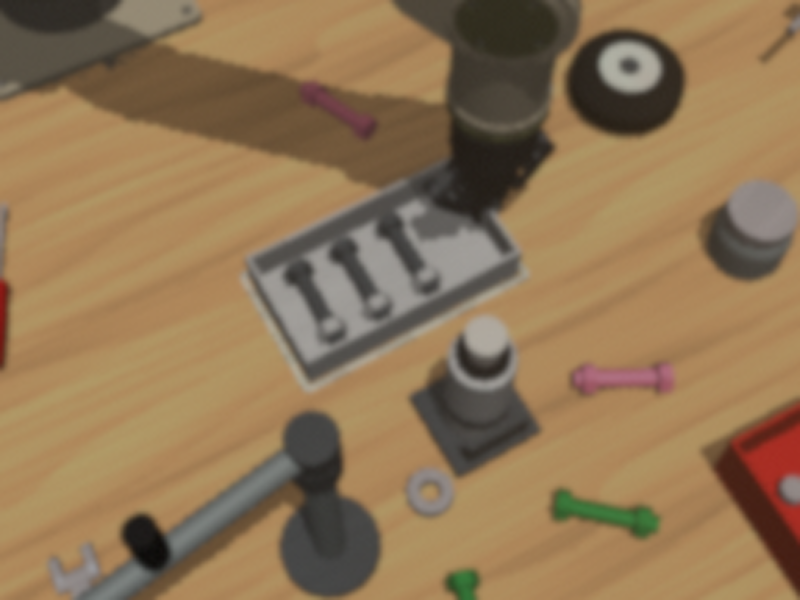

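The three bolts lie in the tray (crop: (315,300), (360,280), (408,255)) and the tray sits inside the outline, its centre 1 to 2 mm off. Release it and go to the cap.

>>> servo_tool:
  motion:
    - {"dx":0,"dy":0,"dz":0,"ax":0,"ay":0,"az":0,"gripper":0.3}
    - {"dx":0,"dy":0,"dz":0,"ax":0,"ay":0,"az":0,"gripper":0.45}
    - {"dx":0,"dy":0,"dz":0,"ax":0,"ay":0,"az":0,"gripper":0.45}
    - {"dx":0,"dy":0,"dz":0,"ax":0,"ay":0,"az":0,"gripper":0.45}
    - {"dx":0,"dy":0,"dz":0,"ax":0,"ay":0,"az":0,"gripper":0.45}
    - {"dx":0,"dy":0,"dz":-3,"ax":0,"ay":0,"az":0,"gripper":0.45}
    - {"dx":0,"dy":0,"dz":-7,"ax":0,"ay":0,"az":0,"gripper":0.3}
    - {"dx":0,"dy":0,"dz":-11,"ax":0,"ay":0,"az":0,"gripper":0}
    - {"dx":0,"dy":0,"dz":-15,"ax":0,"ay":0,"az":0,"gripper":0}
    - {"dx":0,"dy":0,"dz":-20,"ax":0,"ay":0,"az":0,"gripper":0}

```text
t: 22.43
tcp_pos: [0.4693, 0.2521, 0.2223]
tool_rot: [0.055, -3.141, 0.0]
wrist_force: [1.3, 0.1, -0.6]
gripper_width: 0.003
grasp_force: 0.0
```

>>> servo_tool:
  motion:
    - {"dx":0,"dy":0,"dz":-1,"ax":0,"ay":0,"az":0,"gripper":0}
    - {"dx":0,"dy":0,"dz":-1,"ax":0,"ay":0,"az":0,"gripper":0}
    - {"dx":0,"dy":0,"dz":-1,"ax":0,"ay":0,"az":0,"gripper":0}

```text
t: 22.68
tcp_pos: [0.4701, 0.252, 0.2306]
tool_rot: [-0.053, 3.14, -0.0]
wrist_force: [-0.7, -1.1, 0.5]
gripper_width: -0.0
grasp_force: 0.0
```

Run:
```python
from h import *
snap('wrist','w9')
W=world('w9');H=W[...,2];m=(H>.166)&(H<.176)&(abs(W[...,0]-.635)<.05)&(abs(W[...,1]-.148)<.05);q=W[m];print('cap',len(q),q.mean(0),q.min(0),q.max(0)) if m.any() else print('no')
clusters('w9',.037,.055,(.3,.57,-.4,.4)); clusters('w9',box=(.4,.55,0,.3))
go(.635,.148,.21)
```

```text
no
px [ 18 103 235 119] c 0.4733 0.1407 size 221 121 dir -88.2 n 3971 z 0.048
px [ 35 102 218   2] c 0.4138 0.1395 size 219 0 dir -88.0 n 395 z 0.032
px [ 30 109 219 107] c 0.5187 0.1198 size 238 99 dir 64.4 n 3346 z 0.035
px [ 66 119  37  82] c 0.4767 0.072 size 86 28 dir 0.6 n 1600 z 0.031
px [111 119  35  82] c 0.4754 0.1188 size 86 28 dir 2.0 n 1546 z 0.031
px [160 118  32  82] c 0.4724 0.1697 size 86 28 dir 2.4 n 1513 z 0.031
cm [-16.17 -10.92   1.95] az -0.0 yawy now 92.0 tilt [-0.0009 -0.0008]
```

>>> servo_tool:
  motion:
    - {"dx":-4,"dy":-2.7,"dz":0,"ax":0,"ay":0,"az":0,"gripper":0}
    - {"dx":-8,"dy":-5.4,"dz":0,"ax":0,"ay":0,"az":0,"gripper":0}
    - {"dx":-12,"dy":-8.1,"dz":0,"ax":0,"ay":0,"az":0,"gripper":0}
    - {"dx":-15,"dy":-10,"dz":0,"ax":0,"ay":0,"az":0,"gripper":0}
    - {"dx":-16.2,"dy":-10.9,"dz":1,"ax":0,"ay":0,"az":0,"gripper":0}
    - {"dx":-16.2,"dy":-10.9,"dz":2,"ax":0,"ay":0,"az":0,"gripper":0}
    - {"dx":-16.2,"dy":-10.9,"dz":2,"ax":0,"ay":0,"az":0,"gripper":0}
    - {"dx":-16.2,"dy":-10.9,"dz":2,"ax":0,"ay":0,"az":0,"gripper":0}
    - {"dx":-16.2,"dy":-10.9,"dz":2,"ax":0,"ay":0,"az":0,"gripper":0}

```text
t: 23.48
tcp_pos: [0.6345, 0.1501, 0.2104]
tool_rot: [0.057, -3.14, -0.0]
wrist_force: [0.3, 0.1, 0.7]
gripper_width: -0.001
grasp_force: 0.0
```

Run:
```python
from h import *
go(.635,.148,.170); print(bot.tip_reach)
```

```text
cm [-0.05 -0.21  4.04] az -0.0 yawy now 92.1 tilt [-0.001   0.0003]
0.011
```

>>> servo_tool:
  motion:
    - {"dx":0,"dy":-0.2,"dz":1.5,"ax":0,"ay":0,"az":0,"gripper":0}
    - {"dx":0,"dy":-0.2,"dz":2.5,"ax":0,"ay":0,"az":0,"gripper":0}
    - {"dx":0,"dy":-0.2,"dz":3.2,"ax":0,"ay":0,"az":0,"gripper":0}
    - {"dx":0,"dy":-0.2,"dz":3.7,"ax":0,"ay":0,"az":0,"gripper":0}
    - {"dx":0,"dy":-0.2,"dz":4,"ax":0,"ay":0,"az":0,"gripper":0}
    - {"dx":0,"dy":-0.2,"dz":4,"ax":0,"ay":0,"az":0,"gripper":0}
    - {"dx":0,"dy":-0.2,"dz":4,"ax":0,"ay":0,"az":0,"gripper":0}

```text
t: 24.07
tcp_pos: [0.6352, 0.1472, 0.1715]
tool_rot: [0.055, -3.141, 0.0]
wrist_force: [-4.3, 0.0, 5.3]
gripper_width: -0.006
grasp_force: 3.1
```

>>> servo_tool:
  motion:
    - {"dx":0,"dy":0,"dz":0.2,"ax":0,"ay":0,"az":0,"gripper":0}
    - {"dx":0,"dy":0,"dz":0.4,"ax":0,"ay":0,"az":0,"gripper":0}
    - {"dx":0,"dy":0,"dz":0.4,"ax":0,"ay":0,"az":0,"gripper":0}
    - {"dx":0,"dy":0,"dz":0.4,"ax":0,"ay":0,"az":0,"gripper":0}

```text
t: 24.4
tcp_pos: [0.6356, 0.1473, 0.1708]
tool_rot: [-0.054, 3.139, -0.001]
wrist_force: [-13.6, -5.7, 29.0]
gripper_width: 0.005
grasp_force: 14.5
```

Bottomed out (29 N). Retreat upwards.

>>> servo_tool:
  motion:
    - {"dx":0,"dy":0,"dz":-1.5,"ax":0,"ay":0,"az":0,"gripper":0}
    - {"dx":0,"dy":0,"dz":-4,"ax":0,"ay":0,"az":0,"gripper":0}
    - {"dx":0,"dy":0,"dz":-8,"ax":0,"ay":0,"az":0,"gripper":0}
    - {"dx":0,"dy":0,"dz":-12,"ax":0,"ay":0,"az":0,"gripper":0}
    - {"dx":0,"dy":0,"dz":-16,"ax":0,"ay":0,"az":0,"gripper":0}
    - {"dx":0,"dy":0,"dz":-20,"ax":0,"ay":0,"az":0,"gripper":0}
    - {"dx":0,"dy":0,"dz":-23,"ax":0,"ay":0,"az":0,"gripper":0}
    - {"dx":0,"dy":0,"dz":-23,"ax":0,"ay":0,"az":0,"gripper":0}
    - {"dx":0,"dy":0,"dz":-23,"ax":0,"ay":0,"az":0,"gripper":0}

```text
t: 25.15
tcp_pos: [0.636, 0.1475, 0.3987]
tool_rot: [-0.054, 3.138, 0.002]
wrist_force: [0.6, -0.4, 0.1]
gripper_width: 0.002
grasp_force: 0.0
```

Run:
```python
from h import *
snap('scene','s8'); clusters('s8',.037,.055,(.3,.57,-.4,.4))
W=world('s8');H=W[...,2];reg=(W[...,0]>.4)&(W[...,0]<.8)&(W[...,1]>-.2)&(W[...,1]<-.05)
q=W[reg&(H>.300)&(H<.325)];print('peg top',len(q),q.min(0),q.max(0)) if len(q) else 0
m=(H>.16)&(H<.18)&(abs(W[...,0]-.635)<.04)&(abs(W[...,1]-.148)<.04);q=W[m];print('cap',len(q),np.median(q,0)) if m.any() else print('no')
go(.70,-.132,.40); print(bot.read_state()['wrist_force'])
```

```text
px [208 183  89  65] c 0.4759 0.142 size 220 123 dir -88.3 n 515 z 0.052
peg top 136 [ 0.68945684 -0.14235895  0.30079511] [ 0.71074413 -0.12116655  0.3171783 ]
cap 157 [0.63557044 0.14687324 0.1711504 ]
cm [ -5.46 -28.11  -0.31] az -0.0 yawy now 92.0 tilt [0.0008 0.0001]
[ 0.18082507 -1.20303775 -0.90356508]
```

The cap is back up at 171 mm and the tray is still in place. Go over the lamp grip with the jaws open.

>>> servo_tool:
  motion:
    - {"dx":-0.8,"dy":-4,"dz":0,"ax":0,"ay":0,"az":-0.84,"gripper":1}
    - {"dx":-1.6,"dy":-8,"dz":0,"ax":0,"ay":0,"az":-0.84,"gripper":1}
    - {"dx":-2.4,"dy":-12,"dz":0,"ax":0,"ay":0,"az":-0.84,"gripper":1}
    - {"dx":-3.2,"dy":-16,"dz":0,"ax":0,"ay":0,"az":-0.84,"gripper":1}
    - {"dx":-4,"dy":-20,"dz":0,"ax":0,"ay":0,"az":-0.84,"gripper":1}
    - {"dx":-4.8,"dy":-24,"dz":0,"ax":0,"ay":0,"az":-0.84,"gripper":1}
    - {"dx":-5.3,"dy":-27,"dz":0,"ax":0,"ay":0,"az":-0.84,"gripper":1}
    - {"dx":-5.5,"dy":-28.1,"dz":0,"ax":0,"ay":0,"az":-0.84,"gripper":1}
    - {"dx":-5.5,"dy":-28.1,"dz":0,"ax":0,"ay":0,"az":-0.84,"gripper":1}
    - {"dx":-5.5,"dy":-28.1,"dz":0,"ax":0,"ay":0,"az":-0.84,"gripper":1}

```text
t: 26.03
tcp_pos: [0.7001, -0.1321, 0.3952]
tool_rot: [1.327, -2.846, -0.002]
wrist_force: [0.1, 1.0, -0.3]
gripper_width: 0.998
grasp_force: 0.0
```

>>> servo_tool:
  motion:
    - {"dx":0,"dy":0,"dz":0,"ax":0,"ay":0,"az":0,"gripper":1}
    - {"dx":0,"dy":0,"dz":0,"ax":0,"ay":0,"az":0,"gripper":1}

```text
t: 26.2
tcp_pos: [0.7001, -0.1302, 0.3967]
tool_rot: [1.333, -2.845, -0.0]
wrist_force: [-0.3, 0.6, 1.1]
gripper_width: 1.002
grasp_force: 0.0
```

Run:
```python
from h import *
go(.70,-.132,.287)
snap('wrist','w10')
W=world('w10');H=W[...,2]; q=W[(H>.306)&(H<.32)];print('peg',len(q))
if len(q): print(np.median(q,0),q.min(0),q.max(0))
```

```text
cm [ 0.14 -0.11 10.97] az -0.0 yawy now 140.2 tilt [-0.0002  0.    ]
peg 756
[ 0.69768935 -0.13391377  0.31339986] [ 0.68750772 -0.14360071  0.30605698] [ 0.70897257 -0.12239041  0.31532123]
```

>>> servo_tool:
  motion:
    - {"dx":0.2,"dy":-0.1,"dz":3.5,"ax":0,"ay":0,"az":0,"gripper":1}
    - {"dx":0.2,"dy":-0.1,"dz":7,"ax":0,"ay":0,"az":0,"gripper":1}
    - {"dx":0.2,"dy":-0.1,"dz":10,"ax":0,"ay":0,"az":0,"gripper":1}
    - {"dx":0.2,"dy":-0.1,"dz":11,"ax":0,"ay":0,"az":0,"gripper":1}
    - {"dx":0.2,"dy":-0.1,"dz":11,"ax":0,"ay":0,"az":0,"gripper":0.4}
    - {"dx":0.2,"dy":-0.1,"dz":11,"ax":0,"ay":0,"az":0,"gripper":0}
    - {"dx":0.2,"dy":-0.1,"dz":11,"ax":0,"ay":0,"az":0,"gripper":0}
    - {"dx":0.2,"dy":-0.1,"dz":11,"ax":0,"ay":0,"az":0,"gripper":0}
    - {"dx":0.2,"dy":-0.1,"dz":11,"ax":0,"ay":0,"az":0,"gripper":0}
    - {"dx":0.2,"dy":-0.1,"dz":11,"ax":0,"ay":0,"az":0,"gripper":0}
  squeeze: 25

```text
t: 27.08
tcp_pos: [0.7002, -0.133, 0.2885]
tool_rot: [-1.331, 2.843, 0.0]
wrist_force: [-1.8, 3.1, 6.3]
gripper_width: 0.25
grasp_force: 25.3
```

```bash
cat >> h.py <<'E'
Hg=np.array([.680,-.0137])
def arc(to,n,yend):
    s=bot.read_state(); R=Rn.from_rotvec(s['tool_rot']); p=np.array(s['tcp_pos']); M=R.as_matrix(); cy=np.degrees(np.arctan2(M[1,1],M[0,1]))
    v=p[:2]-Hg; f=np.arctan2(-v[1],-v[0]); r=np.hypot(*v); print('phi',f,'r',r,'F',s['wrist_force'],'w',s['gripper_width'],s['grasp_force'],'z',p[2])
    for k in range(1,n+1):
        g=f+(to-f)*k/n; rr=r+(.120-r)*k/n; q=np.r_[Hg-rr*np.array([np.cos(g),np.sin(g)]),.287]
        print(np.round(R.inv().apply(q-p)*100,1)[:2],round(-np.radians(yend-cy)*k/n,2))
E
python3 -c "
from h import *
arc(.95,9,118)"
```

```text
phi 1.7383596512920116 r 0.12094620517870096 F [-1.7664961   3.11914475  6.32328516] w 0.2499623185921903 25.346794724464417 z 0.28850298487575776
[0.8 0.7] 0.04
[1.5 1.5] 0.09
[2.1 2.4] 0.13
[2.6 3.3] 0.17
[3.1 4.2] 0.21
[3.5 5.2] 0.26
[3.8 6.2] 0.3
[4.  7.3] 0.34
[4.1 8.3] 0.39
```

>>> servo_tool:
  motion:
    - {"dx":0.8,"dy":0.7,"dz":0,"ax":0,"ay":0,"az":0.04,"gripper":0}
    - {"dx":1.5,"dy":1.5,"dz":0,"ax":0,"ay":0,"az":0.09,"gripper":0}
    - {"dx":2.1,"dy":2.4,"dz":0,"ax":0,"ay":0,"az":0.13,"gripper":0}
    - {"dx":2.6,"dy":3.3,"dz":0,"ax":0,"ay":0,"az":0.17,"gripper":0}
    - {"dx":3.1,"dy":4.2,"dz":0,"ax":0,"ay":0,"az":0.21,"gripper":0}
    - {"dx":3.5,"dy":5.2,"dz":0,"ax":0,"ay":0,"az":0.26,"gripper":0}
    - {"dx":3.8,"dy":6.2,"dz":0,"ax":0,"ay":0,"az":0.3,"gripper":0}
    - {"dx":4.0,"dy":7.3,"dz":0,"ax":0,"ay":0,"az":0.34,"gripper":0}
    - {"dx":4.1,"dy":8.3,"dz":0,"ax":0,"ay":0,"az":0.39,"gripper":0}
    - {"dx":4.1,"dy":8.3,"dz":0,"ax":0,"ay":0,"az":0.39,"gripper":0}

```text
t: 27.92
tcp_pos: [0.6081, -0.1169, 0.2884]
tool_rot: [0.74, -3.051, 0.011]
wrist_force: [-8.7, -11.6, 7.3]
gripper_width: 0.251
grasp_force: 26.7
```

```bash
python3 -c "
from h import *
arc(.15,9,96)"
```

```text
phi 0.9622962216652158 r 0.12578741854761927 F [ -8.74057325 -11.55853782   7.34537507] w 0.2512559441024161 26.726089417934418 z 0.2883582659731028
[0.4 1.1] 0.04
[0.8 2.1] 0.08
[1.  3.2] 0.12
[1.1 4.3] 0.16
[1.1 5.5] 0.21
[1.1 6.6] 0.25
[0.9 7.6] 0.29
[0.6 8.7] 0.33
[0.2 9.7] 0.37
```

>>> servo_tool:
  motion:
    - {"dx":0,"dy":0,"dz":0,"ax":0,"ay":0,"az":0,"gripper":0}
    - {"dx":0,"dy":0,"dz":0,"ax":0,"ay":0,"az":0,"gripper":0}

```text
t: 28.08
tcp_pos: [0.6089, -0.1174, 0.2883]
tool_rot: [0.744, -3.05, 0.01]
wrist_force: [-9.9, -12.8, 10.8]
gripper_width: 0.246
grasp_force: 26.9
```

```bash
python3 -c "
from h import *
arc(.15,9,96)"
```

```text
phi 0.9695106362182563 r 0.12576636929613488 F [ -9.94042092 -12.81182652  10.82366285] w 0.24573641983282807 26.88094586133957 z 0.2883237616776817
[0.4 1.1] 0.04
[0.8 2.1] 0.08
[1.  3.3] 0.12
[1.1 4.4] 0.17
[1.2 5.5] 0.21
[1.1 6.6] 0.25
[0.9 7.7] 0.29
[0.6 8.8] 0.33
[0.3 9.8] 0.37
```

>>> servo_tool:
  motion:
    - {"dx":0,"dy":0,"dz":0,"ax":0,"ay":0,"az":0,"gripper":0.4}
    - {"dx":0,"dy":0,"dz":0,"ax":0,"ay":0,"az":0,"gripper":0.4}
    - {"dx":0,"dy":0,"dz":0,"ax":0,"ay":0,"az":0,"gripper":0.4}
    - {"dx":0,"dy":0,"dz":0,"ax":0,"ay":0,"az":0,"gripper":0.4}

```text
t: 28.42
tcp_pos: [0.6099, -0.1122, 0.2868]
tool_rot: [-0.754, 3.049, 0.0]
wrist_force: [0.2, -0.4, 0.7]
gripper_width: 0.4
grasp_force: 0.0
```

Run:
```python
from h import *
arc(.1,9,94)
snap('scene','s9');W=world('s9');H=W[...,2];reg=(W[...,0]>.5)&(W[...,0]<.72)&(W[...,1]>-.17)&(W[...,1]<-.0)
hsv=cv2.cvtColor(load('s9')['p'],cv2.COLOR_BGR2HSV)
q=W[reg&(H>.238)&(H<.265)];print(len(q),np.median(q,0)); v=q[:,:2]-Hg; r=np.hypot(*v.T); k=r>.05; print('arm angle',np.median(np.arctan2(-v[k,1],-v[k,0])),k.sum())
```

```text
phi 0.9522670575782585 r 0.1208826886622657 F [ 0.24556011 -0.40113825  0.67601626] w 0.4000206277503801 0.0 z 0.28681588666946556
[0.5 1. ] 0.05
[0.8 2.1] 0.09
[1.1 3.2] 0.14
[1.2 4.4] 0.18
[1.2 5.5] 0.23
[1.2 6.7] 0.28
[1.  7.8] 0.32
[0.7 8.9] 0.37
[ 0.3 10. ] 0.42
589 [ 0.65004093 -0.06300196  0.25897376]
arm angle 1.0318744787126701 334
```

>>> servo_tool:
  motion:
    - {"dx":0.5,"dy":1.0,"dz":0,"ax":0,"ay":0,"az":0.05,"gripper":0.4}
    - {"dx":0.8,"dy":2.1,"dz":0,"ax":0,"ay":0,"az":0.09,"gripper":0.4}
    - {"dx":1.1,"dy":3.2,"dz":0,"ax":0,"ay":0,"az":0.14,"gripper":0.4}
    - {"dx":1.2,"dy":4.4,"dz":0,"ax":0,"ay":0,"az":0.18,"gripper":0.4}
    - {"dx":1.2,"dy":5.5,"dz":0,"ax":0,"ay":0,"az":0.23,"gripper":0.4}
    - {"dx":1.2,"dy":6.7,"dz":0,"ax":0,"ay":0,"az":0.28,"gripper":0.4}
    - {"dx":1.0,"dy":7.8,"dz":0,"ax":0,"ay":0,"az":0.32,"gripper":0.4}
    - {"dx":0.7,"dy":8.9,"dz":0,"ax":0,"ay":0,"az":0.37,"gripper":0.4}
    - {"dx":0.3,"dy":10,"dz":0,"ax":0,"ay":0,"az":0.42,"gripper":0.4}
    - {"dx":0.3,"dy":10,"dz":0,"ax":0,"ay":0,"az":0.42,"gripper":0.4}

```text
t: 29.3
tcp_pos: [0.5601, -0.0232, 0.2869]
tool_rot: [-0.102, 3.14, 0.0]
wrist_force: [-1.4, 1.5, 0.7]
gripper_width: 0.402
grasp_force: 0.0
```

```bash
python3 -c "
from h import *
arc(-.68,9,65)"
```

```text
phi 0.07912182227098101 r 0.12025105466372371 F [-1.39370046  1.54376053  0.73423436] w 0.4015379125692809 0.0 z 0.2868930854121815
[-0.  1.] 0.06
[-0.1  2. ] 0.11
[-0.3  3. ] 0.17
[-0.6  4. ] 0.22
[-1.   4.9] 0.28
[-1.4  5.8] 0.33
[-2.   6.7] 0.39
[-2.5  7.5] 0.45
[-3.2  8.3] 0.5
```

>>> servo_tool:
  motion:
    - {"dx":0,"dy":1,"dz":0,"ax":0,"ay":0,"az":0.06,"gripper":0.4}
    - {"dx":-0.1,"dy":2,"dz":0,"ax":0,"ay":0,"az":0.11,"gripper":0.4}
    - {"dx":-0.3,"dy":3,"dz":0,"ax":0,"ay":0,"az":0.17,"gripper":0.4}
    - {"dx":-0.6,"dy":4,"dz":0,"ax":0,"ay":0,"az":0.22,"gripper":0.4}
    - {"dx":-1.0,"dy":4.9,"dz":0,"ax":0,"ay":0,"az":0.28,"gripper":0.4}
    - {"dx":-1.4,"dy":5.8,"dz":0,"ax":0,"ay":0,"az":0.33,"gripper":0.4}
    - {"dx":-2,"dy":6.7,"dz":0,"ax":0,"ay":0,"az":0.39,"gripper":0.4}
    - {"dx":-2.5,"dy":7.5,"dz":0,"ax":0,"ay":0,"az":0.45,"gripper":0.4}
    - {"dx":-2.9,"dy":8,"dz":0,"ax":0,"ay":0,"az":0.5,"gripper":0.4}
    - {"dx":-3.2,"dy":8.3,"dz":0,"ax":0,"ay":0,"az":0.5,"gripper":0.4}

```text
t: 30.13
tcp_pos: [0.5873, 0.0597, 0.2864]
tool_rot: [-0.679, -3.067, 0.0]
wrist_force: [-3.8, -1.7, -0.4]
gripper_width: 0.4
grasp_force: 1.4
```

>>> servo_tool:
  motion:
    - {"dx":0,"dy":0,"dz":0,"ax":0,"ay":0,"az":0,"gripper":0.6}
    - {"dx":0,"dy":0,"dz":0,"ax":0,"ay":0,"az":0,"gripper":0.6}
    - {"dx":0,"dy":0,"dz":0,"ax":0,"ay":0,"az":0,"gripper":0.6}
    - {"dx":0,"dy":0,"dz":-3,"ax":0,"ay":0,"az":0,"gripper":0.6}
    - {"dx":0,"dy":0,"dz":-7,"ax":0,"ay":0,"az":0,"gripper":0.6}
    - {"dx":0,"dy":0,"dz":-11,"ax":0,"ay":0,"az":0,"gripper":0.6}
    - {"dx":0,"dy":-8,"dz":-11,"ax":0,"ay":0,"az":0,"gripper":0.6}
    - {"dx":0,"dy":-16,"dz":-11,"ax":0,"ay":0,"az":0,"gripper":0.6}
    - {"dx":0,"dy":-20,"dz":-11,"ax":0,"ay":0,"az":0,"gripper":0.6}
    - {"dx":0,"dy":-20,"dz":-11,"ax":0,"ay":0,"az":0,"gripper":0.6}

```text
t: 30.97
tcp_pos: [0.5157, -0.0934, 0.3968]
tool_rot: [0.677, 3.067, -0.0]
wrist_force: [0.2, -0.6, 0.4]
gripper_width: 0.6
grasp_force: 0.0
```

Run:
```python
from h import *
p,_=snap('scene','s10');W=world('s10');H=W[...,2]
cv2.imwrite('pics/s10b.png',cv2.resize(p,(800,600),interpolation=cv2.INTER_CUBIC))
q=W[(W[...,0]>.5)&(W[...,0]<.66)&(W[...,1]>-.02)&(W[...,1]<.12)&(H>.306)&(H<.32)]
c=(q.min(0)+q.max(0))/2;print('peg',len(q),c); v=c[:2]-Hg; f=np.arctan2(-v[1],-v[0]);print('phi',f,np.hypot(*v),'head',Hg-.255*np.array([np.cos(f),np.sin(f)]))
clusters('s10',.037,.055,(.3,.57,-.4,.4))
```

```text
peg 88 [0.58260123 0.05615087 0.311559  ]
phi -0.6221526453412732 0.11985685557284662 head [0.47278042 0.13491038]
px [240 180  57  62] c 0.4764 0.1613 size 183 120 dir -87.9 n 267 z 0.051
px [208 198  31  50] c 0.4773 0.0797 size 121 96 dir 1.9 n 168 z 0.051
```

View pics/s10b.png

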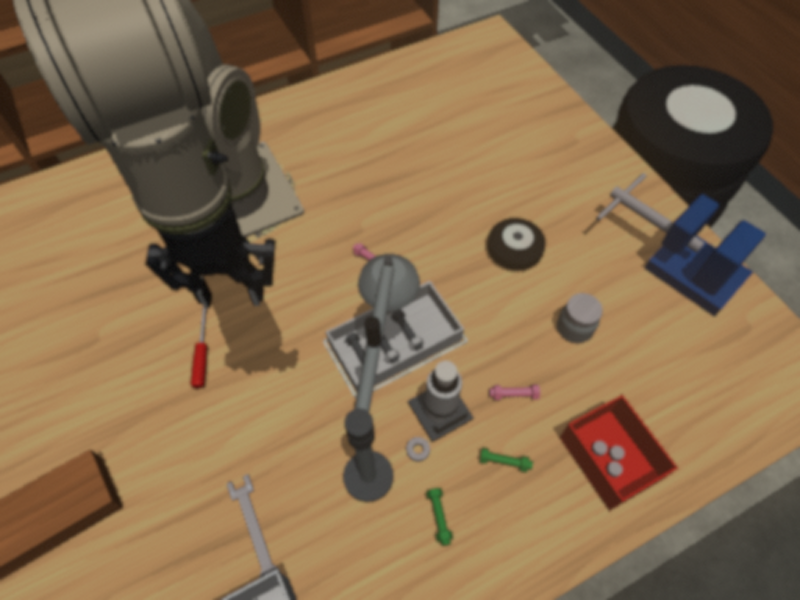

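The lamp head at (388,282) is over the tray, about 8 mm off its centre by calculation. The bolts are in the tray, the tray is on the outline, the cap is up and the robot is clear of everything.

>>> servo_tool:
  motion:
    - {"dx":0,"dy":0,"dz":0,"ax":0,"ay":0,"az":0,"gripper":0.6}
    - {"dx":0,"dy":0,"dz":0,"ax":0,"ay":0,"az":0,"gripper":0.6}
    - {"dx":0,"dy":0,"dz":0,"ax":0,"ay":0,"az":0,"gripper":0.6}
    - {"dx":0,"dy":0,"dz":0,"ax":0,"ay":0,"az":0,"gripper":0.6}

```text
t: 31.35
tcp_pos: [0.5171, -0.0904, 0.3967]
tool_rot: [0.675, 3.068, 0.001]
wrist_force: [-0.1, -0.3, 0.0]
gripper_width: 0.596
grasp_force: 0.0
```

```bash
python3 -c "
from workcell import bot
print(bot.finish_job())"
```

```text
the job is handed in; nothing more can be done
None
```

I handed the job in at about 31 s, and no verdict came back: the lamp was swung right, the three grey bolts are in the tray and the tray is squarely on the outline, the cap was pressed right down and came back up, and the lamp head is over the tray, about 8 mm off its centre by my measurement.

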